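Gauge the die-set guide sleeves and sort them into trays

TASK

Try each guide sleeve lying on the mat on the level gauge pin, one after another from the robot's left to its right, sliding it on straight as far as it will go. A sleeve that is stopped by the pin's step is sound: lay it lengthwise in a compartment of its own in the divided tray. A sleeve that passes over the step to the plate is worn: lay it on its side in the plain tray, flat on the tray's floor. Leave the other things on the table where they are.

Things in the scene. Friction and masses are not known exactly. Their poses are not given: they have to be found in the camera images.
- sleeve_1a: Sleeve at place 1 of the row (1 = robot's left, 4 = right; one a or b, or none, at each place). Aluminium block 48 x 48 mm, 72 mm long, with a round bore right through lengthwise: 26 mm if sound, 35 mm if worn (the name does not tell). Origin: middle of the block, on the bore axis; local x runs along the bore. Lies on its side on the 4 mm mat, bore level, roughly along world y
- sleeve_1b: Sleeve at place 1 of the row (1 = robot's left, 4 = right; one a or b, or none, at each place). Aluminium block 48 x 48 mm, 72 mm long, with a round bore right through lengthwise: 26 mm if sound, 35 mm if worn (the name does not tell). Origin: middle of the block, on the bore axis; local x runs along the bore. Lies on its side on the 4 mm mat, bore level, roughly along world y
- sleeve_2a: Sleeve at place 2 of the row (1 = robot's left, 4 = right; one a or b, or none, at each place). Aluminium block 48 x 48 mm, 72 mm long, with a round bore right through lengthwise: 26 mm if sound, 35 mm if worn (the name does not tell). Origin: middle of the block, on the bore axis; local x runs along the bore. Lies on its side on the 4 mm mat, bore level, roughly along world y
- sleeve_2b: Sleeve at place 2 of the row (1 = robot's left, 4 = right; one a or b, or none, at each place). Aluminium block 48 x 48 mm, 72 mm long, with a round bore right through lengthwise: 26 mm if sound, 35 mm if worn (the name does not tell). Origin: middle of the block, on the bore axis; local x runs along the bore. Lies on its side on the 4 mm mat, bore level, roughly along world y
- sleeve_3a: Sleeve at place 3 of the row (1 = robot's left, 4 = right; one a or b, or none, at each place). Aluminium block 48 x 48 mm, 72 mm long, with a round bore right through lengthwise: 26 mm if sound, 35 mm if worn (the name does not tell). Origin: middle of the block, on the bore axis; local x runs along the bore. Lies on its side on the 4 mm mat, bore level, roughly along world y
- sleeve_3b: Sleeve at place 3 of the row (1 = robot's left, 4 = right; one a or b, or none, at each place). Aluminium block 48 x 48 mm, 72 mm long, with a round bore right through lengthwise: 26 mm if sound, 35 mm if worn (the name does not tell). Origin: middle of the block, on the bore axis; local x runs along the bore. Lies on its side on the 4 mm mat, bore level, roughly along world y
- sleeve_4a: Sleeve at place 4 of the row (1 = robot's left, 4 = right; one a or b, or none, at each place). Aluminium block 48 x 48 mm, 72 mm long, with a round bore right through lengthwise: 26 mm if sound, 35 mm if worn (the name does not tell). Origin: middle of the block, on the bore axis; local x runs along the bore. Lies on its side on the 4 mm mat, bore level, roughly along world y
- sleeve_4b: Sleeve at place 4 of the row (1 = robot's left, 4 = right; one a or b, or none, at each place). Aluminium block 48 x 48 mm, 72 mm long, with a round bore right through lengthwise: 26 mm if sound, 35 mm if worn (the name does not tell). Origin: middle of the block, on the bore axis; local x runs along the bore. Lies on its side on the 4 mm mat, bore level, roughly along world y
- gauge: Fixed green gauge stand with a level stepped steel pin, axis 85 mm above the table. Origin: on the table below the pin; local x runs along the pin from its free end (-x) to the upright plate (+x, 64 mm wide, 118 mm high). Thin part 21 mm thick, x = -50 to 5 mm; thick part 29.5 mm, x = 5 to 50 mm. Foot 12 mm high, 85 mm wide
- pin_tip (a point): Free end of the pin's 12 mm tapered nose, on the pin's axis (local x = -62 mm of the gauge)
- pin_step (a point): The step between the thin and the thick part, on the pin's axis (local x = 5 mm). It stops a sound sleeve, whose middle is then at x = -31 mm of the gauge
- pin_stop (a point): Face of the upright plate, on the pin's axis (local x = 50 mm). It stops a worn sleeve, whose middle is then at x = +14 mm of the gauge
- slot_tray: Fixed grey steel tray, 206 (local x) x 162 (local y) mm, walls and dividers 24 mm high and 5 mm thick, floor 5 mm thick, divided 2 x 2 into four compartments of 95.5 (x) x 73.5 (y) mm. It and the plain tray stand at the left and the right of the row, either way round. Origin: centre of its underside
- plain_tray: Fixed grey steel tray of the same outside size and height (206 x 162 x 24 mm, walls 5 mm, floor 5 mm), without dividers. Origin: centre of its underside
- slot_1 (a point): Centre of the floor of one compartment of the divided tray (5 mm above the table)
- slot_2 (a point): Centre of the floor of one compartment of the divided tray (5 mm above the table)
- slot_3 (a point): Centre of the floor of one compartment of the divided tray (5 mm above the table)
- slot_4 (a point): Centre of the floor of one compartment of the divided tray (5 mm above the table)
- washer: Bystander: thick dark steel washer, 72 mm across, 14 mm high; origin centre of its underside
- nut: Bystander: large hexagon nut, 52 mm across corners, 30 mm high; origin centre of its underside
- spanner: Bystander: spanner 190 mm long, lying flat; origin under its middle
- bench_brush: Bystander: bench brush 180 mm long, lying flat; origin under its middle
- oil: Bystander: white oil bottle, 60 mm across, 130 mm high, standing; origin centre of its underside
- stub: Bystander, not always there: round steel bar end, 48 mm across, 50 mm high, standing; origin centre of its underside
Things that resemble listed ones, but are neither listed nor needed, are in the scene too. What is shaped like the sleeve_3a but green or orange is not meant.

How it is judged:
By the outcome, as a careful person would: the job done as asked, in the order asked, and still so for the second after the job is handed in, with the robot touching nothing.
Of sleeve_1a, sleeve_1b only 1 to 1 are there at a start; the rules pass over those that are not, and their reading is None.
Of sleeve_2a, sleeve_2b only 1 to 1 are there at a start; the rules pass over those that are not, and their reading is None.
Of sleeve_3a, sleeve_3b, stub only 1 to 1 are there at a start; the rules pass over those that are not, and their reading is None.
Of sleeve_4a, sleeve_4b only 1 to 1 are there at a start; the rules pass over those that are not, and their reading is None.
At some moment in a run one of sleeve_1a, sleeve_1b, sleeve_2a, sleeve_2b, sleeve_3a, sleeve_3b, sleeve_4a, sleeve_4b may be knocked a few centimetres aside while the robot is not near it.
It also fails if it takes over 210 s, if anything falls off the work surface, if the arm or the gripper's body presses on something with over 40 N, if the wrist force passes 120 N, or if a joint passes its speed limit or range.

ROBOT

A 7-joint arm with a two-finger parallel gripper is mounted at the origin on the work surface. World frame = base frame: x ahead of the robot, y to its left, z up, the work surface at z = 0. Lengths are in m, angles in rad, forces in N, time in s.
With the tool pointing down it reaches from about 0.4 to 0.85 m from the base axis. Payload 4.5 kg.
Tool frame: the origin (TCP) lies between the finger pads; the fingertips stand 11 mm ahead of it and the grasp point (between the pads) lies 8 mm behind it; z points along the fingers, y is the line along which they close (so a half turn about z gives the same grasp; the last joint's range is limited). The gripper opens to 88 mm and grips with 3 to 60 N. Pads are 18 mm wide; open, the fingers measure 123 mm over their backs; the gripper's body (75 mm by 187 mm) begins 45 mm behind the grasp point.
Start: joints at [1.291, 0.689, -0.195, 1.565, 0.157, 0.902, -0.215], TCP at [0.193, -0.594, 0.21] pointing down, gripper open.
Joint ranges: [-3.01, 3.01], [-0.46, 2.08], [-1.47, 1.51], [0.13, 2.56], [-1, 4.14], [0.04, 2.09], [-2.66, 2.66]. Speed limits (rad/s): [2.57, 2.57, 3.14, 3.14, 3.14, 3.14, 3.14].

INTERFACE

Orientations are given as a unit quaternion [w, x, y, z].
In Python, from station import bot gives the robot as it stands. The module is installed in compiled form; this text tells all that it offers.
- The arm moves only by the tool send_rows, never from a script. Its argument "plan" is text: rows parted by semicolons, each of 7 numbers parted by spaces: the shift along the world's x, y, z in m, then the turn, a rotation vector about the world's x, y, z in rad, then the closure, from -1 (fully open) to 1 (shut). A call has 1 to 12 rows; each row shifts and turns the commanded pose from where the row before left it; what a row does not reach is not made up. A row lasts 1/10 s, in which the tool goes at most 50 mm and 8.59 degrees, less where a joint would pass 70% of its speed; a pose out of reach is approached as far as the arm can. A call with a gripper value outside its range is refused whole. The fingers move at their own pace and stop on an object; "grip_force" is the grip in N (left out, the last holds). Time passes only in rows, so rows that do not move let the fingers close. It gives the time, the measured TCP pose, the force, the opening and the grip force at its end, in the units of the state.
- bot.state(): the state, without advancing time (a new reading comes with each control period).
- bot.camera(name): name is "scene" or "top" or "wrist"; returns (picture, depth): 384x512x3 uint8, red, green, blue; 384x512 float32, m along the optical axis (not along the pixel's ray), 0 where there is no reading.
- bot.get_calibration(name): a dict with "vertical_fov" (degrees; the focal length in pixels is half the picture's height over the tangent of half this angle, whatever the lens; pixels are square), "cx", "cy" (the principal point, pixels), "origin" and "rotation" of the camera in the world. Camera axes: x right, y down, z forward; pixel columns grow to the right and rows downward; lengths in m; the calibration is good to about 2 mm. A picture is of the moment at which its call begins: read the wrist's pose just before it. get_calibration takes no time and is no camera call; for the wrist camera it gives the pose at the moment of the call.
- bot.job_done(): hands the job in; it is judged then, once.
The state is a dict: "time_s": time; "joint_positions": joint angles; "qvel": joint speeds; "joint_torque": joint torques, N m; "tool_pos": TCP position; "tool_rot": TCP orientation; "wrist_force": force on the tool from outside, world axes, zero at the start; "moment": the same for the moment, N m; "gripper_width": finger opening in m; "gripper_force": force on a finger pad.
Only numpy, scipy, OpenCV 4.12 (cv2) and the standard library are available. Lean on these libraries where they do the work, as an engineer would, in place of code of your own. Each camera call takes 0.05 s, during which the arm holds its last target. There are 200 camera calls.

## Working session

There is one attempt and no reset: what is moved stays moved. The work goes in short steps, Python scripts to look and compute and a tool call to move; the robot and the scene stay as the last step left them, time stands still between calls to the robot, and variables do not carry over. Pictures are saved under pics/ and viewed, at most 14 in all, crops included, and the job is handed in when it is done.

Besides the shell and the picture viewer there is one more tool, called by a JSON object that holds its "op" and its "data", one argument or row to a line. send_rows: Moves the arm, as the interface text tells. Its arguments: {"type":"object","properties":{"plan":{"type":"string"},"grip_force":{"type":"number"}},"required":["plan"]}

```bash
mkdir -p pics; cat > h.py <<'E'
import numpy as np, cv2
from station import bot
def cap(n):
    c=bot.get_calibration(n); p,d=bot.camera(n); return p,d,c
def f(c,h=384): return h/2/np.tan(np.radians(c["vertical_fov"])/2)
def pts(d,c):
    v,u=np.mgrid[:d.shape[0],:d.shape[1]]
    k=np.stack([(u-c["cx"])/f(c)*d,(v-c["cy"])/f(c)*d,d],-1)
    return k@np.array(c["rotation"]).T+np.array(c["origin"])
def ray(u,v,z,c):
    r=np.array(c["rotation"])@np.array([(u-c["cx"])/f(c),(v-c["cy"])/f(c),1]); o=np.array(c["origin"])
    return o+r*(z-o[2])/r[2]
def save(n,p): cv2.imwrite("pics/"+n+".png",cv2.cvtColor(p,cv2.COLOR_RGB2BGR))
E
python3 - <<'E'
from h import *
for n in("top","scene"):
    p,d,c=cap(n); save(n+"0",p); np.savez(n+"0.npz",p=p,d=d); print(n,c)
print(bot.state())
E
```

```text
top {'vertical_fov': 56.20901022911809, 'cx': 259.39816299107395, 'cy': 192.68145248149176, 'origin': array([ 0.51241972, -0.01529088,  0.97240622]), 'rotation': array([ 0.029816  , -0.69867883,  0.7147593 , -0.008834  ])}
scene {'vertical_fov': 56.237913174676265, 'cx': 259.2411258622937, 'cy': 192.8319910117361, 'origin': array([ 1.22902585, -0.20060297,  0.99992226]), 'rotation': array([-0.25744153,  0.75612812,  0.57255154, -0.18487522])}
{'time_s': 0.1, 'joint_positions': array([ 1.2907853 ,  0.68989705, -0.19454237,  1.56622182,  0.15732471,
        0.90255262, -0.21508828]), 'qvel': array([-0.00048897, -0.00161868,  0.00078857, -0.00264205, -0.00017331,
       -0.00100156,  0.00085231]), 'joint_torque': array([-2.43472394e-03, -5.28497529e+01, -1.27095133e+00, -1.53837347e+01,
       -5.24495775e-02,  2.03313626e-03,  1.75073984e-05]), 'tool_pos': array([ 0.1926933 , -0.59389777,  0.20899764]), 'tool_rot': array([-8.18144766e-04,  9.87705967e-01,  1.56320869e-01, -1.97837997e-04]), 'wrist_force': array([-0.13891787,  0.24167517, -0.09365332]), 'moment': array([ 0.01911057, -0.03154172,  0.03985297]), 'gripper_force': 0.0, 'gripper_width': 0.08826911900670861}
```

View pics/top0.png

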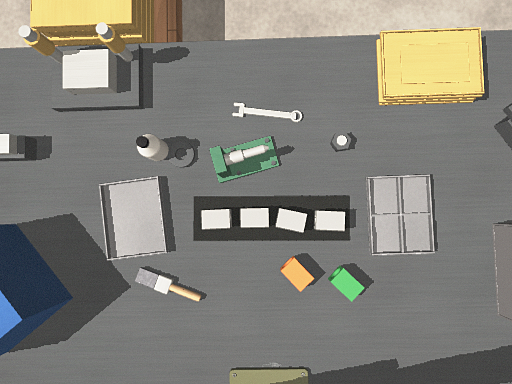

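View pics/scene0.png

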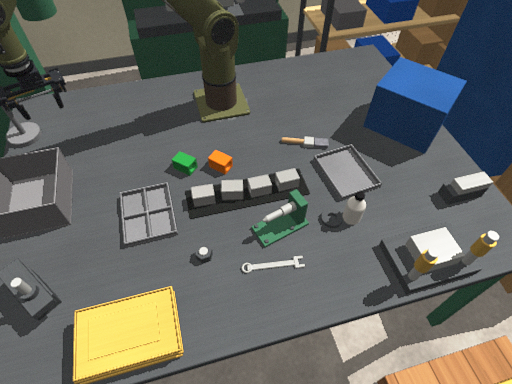

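Top view: four white sleeves on the mat at columns 216, 255, 292, 330 (row 219). The gauge's plate is at (218,160) and its pin tip near (268,149). The plain tray is on the left (137,217) and the divided tray on the right (402,214).

```bash
cat >> h.py <<'E'
from scipy.spatial.transform import Rotation as Ro
_c=cap
def cap(n):
    p,d,c=_c(n); q=np.array(c["rotation"])
    if q.size==4: c["rotation"]=Ro.from_quat(q[[1,2,3,0]]).as_matrix()
    return p,d,c
def box(P,m):
    "min-area rect of world xy of masked points: centre, long axis angle, sizes, median z"
    q=P[m]; r=cv2.minAreaRect((q[:,:2]*1000).astype(np.float32))
    (cx,cy),(w,h),a=r
    if w<h: w,h,a=h,w,a+90
    return cx/1000,cy/1000,(a+90)%180-90,w,h,np.median(q[:,2])
def comps(P,m,amin=60):
    n,l,s,_=cv2.connectedComponentsWithStats(m.astype(np.uint8))
    return [(s[i],box(P,l==i)) for i in range(1,n) if s[i,4]>=amin]
def sleeves(p,P):
    w=(p.min(-1)>140)&(abs(P[...,2]-.052)<.012)&(P[...,0]>.33)&(P[...,0]<.6)&(abs(P[...,1])<.3)
    return sorted(comps(P,w,150),key=lambda t:-t[1][1])
E
python3 - <<'E'
from h import *
np.set_printoptions(precision=4,suppress=True)
for n in("top","scene"):
    p,d,c=cap(n); P=pts(d,c); print(n,"table z",np.median(P[(d>0)&(abs(P[...,2])<.02)][:,2]))
    for s,b in sleeves(p,P): print("sleeve",s,np.round(b,4))
    pb=p.astype(int)
    reg=(P[...,0]>.45)&(P[...,0]<.75)&(abs(P[...,1]-.03)<.2)
    for s,b in comps(P,reg&(p.min(-1)>100)&(P[...,2]>.06)&(P[...,2]<.11)): print("pin?",s,np.round(b,4))
    g=reg&(pb[...,1]-pb[...,0]>15)&(pb[...,1]-pb[...,2]>10)
    for lo,hi in((.005,.025),(.108,.13)):
        for s,b in comps(P,g&(P[...,2]>lo)&(P[...,2]<hi),20): print("green",lo,s,np.round(b,4))
    # trays: rim height
    rim=(P[...,2]>.016)&(P[...,2]<.034)&(P[...,0]>.25)&(P[...,0]<.65)&(abs(P[...,1])>.18)&(abs(P[...,1])<.5)&(d>0)
    for s,b in comps(P,rim,100): print("rim",s,np.round(b,4))
E
```

```text
top table z -0.0002112282569491919
sleeve [201 209  29  20 523] [  0.4993   0.1262 -88.2447  72.1554  47.3957   0.0514]
sleeve [240 208  29  19 526] [ 0.5012  0.0268 88.7137 71.8824 46.1024  0.0514]
sleeve [276 208  31  24 533] [ 0.4922 -0.0676 77.0128 71.9932 47.7277  0.0514]
sleeve [316 211  29  20 544] [ 0.4884 -0.1665 88.095  71.5024 48.0043  0.0514]
pin? [224 145  45  20 422] [  0.6608   0.0411 -75.1689 110.7006  29.0829   0.0946]
green 0.005 [ 217  136   62   47 1115] [  0.658    0.0514 -75.0536 169.1918  85.0319   0.0115]
green 0.108 [209 146  18  28 302] [ 0.6426  0.1084 14.8755 63.4478 27.4115  0.1175]
rim [367 174  68  81 978] [  0.5001  -0.3549   0.6893 205.8926 163.4742   0.0218]
rim [ 99 176  68  84 648] [  0.5062   0.3528   5.7653 206.7366 164.5774   0.0225]
rim [135 268  64  33 552] [  0.3239   0.2625  65.8859 174.0571  40.8814   0.0182]
scene table z 0.00024110127003695858
sleeve [276 168  24  15 231] [  0.4984   0.1248 -87.6279  71.8369  49.9434   0.0518]
sleeve [248 174  24  15 241] [  0.4996   0.0245 -89.4323  70.6196  51.2455   0.0517]
sleeve [222 179  21  13 235] [ 0.4913 -0.0686 77.1658 67.7945 49.5765  0.0516]
sleeve [191 184  23  15 254] [ 0.4882 -0.1687 86.6008 70.6671 50.4676  0.0518]
pin? [263 202  32  20 241] [  0.661    0.0378 -76.0021 108.843   27.3425   0.0946]
green 0.005 [252 213  57  34 883] [  0.6592   0.0491 -76.2473 170.3373  85.038    0.0119]
green 0.108 [289 189  19  19 179] [ 0.6425  0.1057 14.1007 64.7584 27.5346  0.1174]
rim [283 136  46  10 200] [  0.3237   0.2604  66.6363 174.1641  44.7821   0.0186]
rim [314 144  68  54 374] [  0.5056   0.3516   5.5262 210.0743 165.8687   0.0221]
rim [120 182  57  63 628] [  0.4991  -0.3563   0.6497 210.3835 162.1424   0.0219]
```

{"op": "send_rows", "data": {
  "plan": "0.038 0.03 0 0 0 0.14 -1;0.038 0.03 0 0 0 0.14 -1;0.038 0.03 0 0 0 0.14 -1;0.038 0.03 0 0 0 0.14 -1;0.038 0.03 0 0 0 0.14 -1;0.038 0.03 0 0 0 0.14 -1;0.038 0.03 0 0 0 0.14 -1;0.038 0.03 0 0 0 0.14 -1;0 0.04 0 0 0 0.14 -1;0 0.04 0 0 0 0.032 -1;0 0.04 0 0 0 0 -1;0 0.04 0 0 0 0 -1",
  "grip_force": 50
}}

```text
time_s: 1.4
tool_pos: [0.4967, -0.193, 0.2096]
tool_rot: [-0.0, 0.695, 0.719, 0.0]
wrist_force: [0.2, 0.7, -0.1]
gripper_width: 0.0884
gripper_force: 0.0
```

{"op": "send_rows", "data": {
  "plan": "0 0.04 0 0 0 0 -1;0 0.04 0 0 0 0 -1;0 0.04 0 0 0 0 -1;0 0.04 0 0 0 0 -1;0 0.04 0 0 0 0 -1;0 0.04 0 0 0 0 -1;0 0.04 0 0 0 0 -1;0 0.04 0 0 0 0 -1;0 0 -0.03 0 0 0 -1;0 0 -0.03 0 0 0 -1;0 0 0 0 0 0 -1;0 0 0 0 0 0 -1"
}}

```text
time_s: 2.6
tool_pos: [0.4968, 0.1254, 0.1499]
tool_rot: [-0.0, 0.695, 0.719, -0.0]
wrist_force: [-0.1, -0.3, 0.9]
gripper_width: 0.0883
gripper_force: 0.0
```

```bash
cat >> h.py <<'E'
def pose():
    s=bot.state(); q=np.array(s["tool_rot"]); R=Ro.from_quat(q[[1,2,3,0]]).as_matrix()
    return np.array(s["tool_pos"]),np.degrees(np.arctan2(R[1,1],R[0,1])),R,s
E
python3 - <<'E'
from h import *
np.set_printoptions(precision=4,suppress=True)
t,a,R,s=pose(); print(t,a)
p,d,c=cap("wrist"); save("w1",p); P=pts(d,c); print(c["origin"])
for q,b in sleeves(p,P): print("sleeve",q,np.round(b,4))
E
```

```text
[0.4968 0.1254 0.1499] 1.9994446831888624
[0.4951 0.2064 0.3256]
sleeve [ 230  139   58   82 4412] [  0.4993   0.1277 -88.5605  72.1113  48.0444   0.0527]
sleeve [ 231  244   52   66 3059] [ 0.5006  0.0302 89.9946 67.6689 47.8871  0.0528]
sleeve [216 372  28  12 277] [ 0.4764 -0.0896  4.1889 29.4152 16.9536  0.0529]
```

View pics/w1.png

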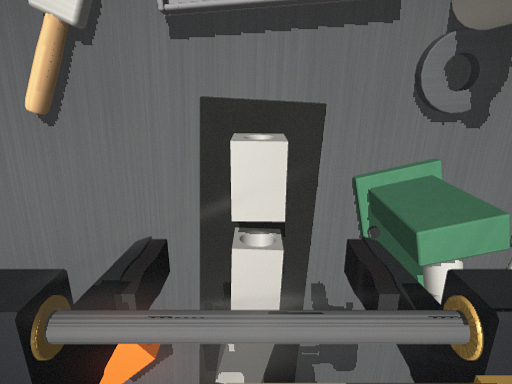

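The wrist view shows sleeve 1 at about (258,178) between the fingers, its bore along the mat, and the gauge at right; this agrees with the other views. Next I descend and grip.

{"op": "send_rows", "data": {
  "plan": "0.0025 0.0015 -0.03 0 0 -0.005 -1;0 0 -0.03 0 0 0 -1;0 0 -0.03 0 0 0 -1;0 0 -0.023 0 0 0 -1;0 0 0 0 0 0 0.3;0 0 0 0 0 0 1;0 0 0 0 0 0 1;0 0 0 0 0 0 1;0 0 0 0 0 0 1;0 0 0 0 0 0 1"
}}

```text
time_s: 3.65
tool_pos: [0.4998, 0.127, 0.0373]
tool_rot: [0.0, 0.696, 0.718, 0.0]
wrist_force: [0.2, -0.3, 0.4]
gripper_width: 0.0422
gripper_force: 0.0
```

```bash
python3 - <<'E'
from h import *
t,a,R,s=pose(); print(t,a,s["gripper_width"],s["gripper_force"])
p,d,c=cap("wrist"); save("w2",p); P=pts(d,c)
for q,b in sleeves(p,P): print("sleeve",q,np.round(b,4))
p,d,c=cap("scene");P=pts(d,c)
for q,b in sleeves(p,P): print("scene",q,np.round(b,4))
E
```

```text
[0.499806   0.12701364 0.0373184 ] 1.7088296596093677 0.042186662968368045 0.0
sleeve [ 207  173   94  127 9944] [ 4.99100e-01  1.27700e-01 -8.87344e+01  7.25946e+01  4.81437e+01
  5.28000e-02]
```

View pics/w2.png

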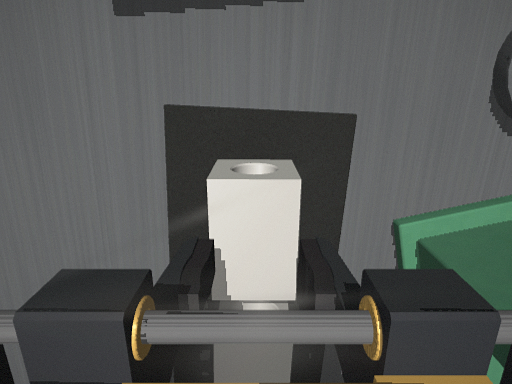

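The wrist view shows the sleeve (208–298, 160–300) between the fingers. The fingers are close, but no force is reported yet. I'll give them time.

{"op": "send_rows", "data": {
  "plan": "0 0 0 0 0 0 1;0 0 0 0 0 0 1;0 0 0 0 0 0 1;0 0 0 0 0 0 1",
  "grip_force": 50
}}

```text
time_s: 4.15
tool_pos: [0.4994, 0.127, 0.0367]
tool_rot: [0.0, 0.696, 0.718, -0.0]
wrist_force: [0.5, 0.7, -0.3]
gripper_width: 0.0023
gripper_force: 0.0
```

```bash
python3 - <<'E'
from h import *
p,d,c=cap("wrist"); w=p
p,d,c=cap("scene");P=pts(d,c)
for q,b in sleeves(p,P): print("scene",q,np.round(b,4))
a=cv2.resize(p[120:240,180:340],(640,480),interpolation=cv2.INTER_CUBIC)[:,:]
save("s3",np.hstack([cv2.resize(a,(400,300)),cv2.resize(w,(400,300))]))
E
```

```text
(no output)
```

View pics/s3.png

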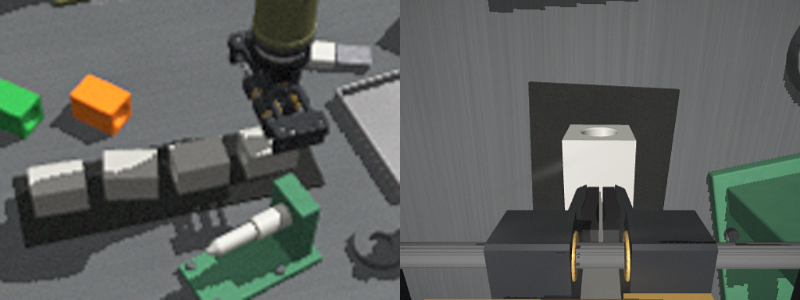

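The fingers shut without holding sleeve 1, although the arm stands at the measured place. I'll measure where the fingers really are.

```bash
python3 - <<'E'
from h import *
np.set_printoptions(precision=4,suppress=True)
t,a,R,s=pose(); print(t,a,s["gripper_width"])
p,d,c=cap("wrist"); P=pts(d,c); print(c["origin"],c["cx"],c["cy"],c["vertical_fov"]); print(c["rotation"])
for v in range(150,380,12): print(v,p[v,245],round(float(d[v,245]),4),P[v,245],p[v,270],P[v,270])
p,d,c=cap("scene");P=pts(d,c)
m=(P[...,2]<.13)&(P[...,2]>.03)&(P[...,0]>.4)&(P[...,0]<.6)&(P[...,1]>.02)&(P[...,1]<.2)&(p.max(-1)<70)
q=P[m]; print(len(q)); 
for lo in np.arange(.03,.13,.02):
    k=q[(q[:,2]>=lo)&(q[:,2]<lo+.02)]; print(lo,len(k),k.min(0) if len(k) else'',k.max(0) if len(k) else'')
E
```

```text
[0.4994 0.127  0.0367] 1.7219380441452194 7.510146854199876e-05
[0.498  0.208  0.2124] 256.63484647631947 192.76058075576816 60.66376842997805
[[ 0.9995  0.0287  0.0101]
 [ 0.0304 -0.9508 -0.3082]
 [ 0.0008  0.3083 -0.9513]]
150 [49 49 48] 0.2085 [0.4919 0.1694 0.0057] [52 55 51] [0.5078 0.1697 0.0049]
162 [151 151 145] 0.202 [0.4923 0.1636 0.0144] [157 157 149] [0.5078 0.1637 0.0128]
174 [159 160 153] 0.1754 [0.4932 0.1633 0.0424] [155 153 146] [0.5065 0.164  0.0434]
186 [228 225 220] 0.1663 [0.4936 0.1599 0.0532] [224 223 216] [0.5063 0.1602 0.0529]
198 [225 221 216] 0.1704 [0.4937 0.1528 0.0512] [226 223 217] [0.5066 0.1537 0.0528]
210 [227 224 219] 0.1699 [0.4939 0.147  0.0535] [226 222 217] [0.5069 0.1471 0.0528]
222 [225 221 217] 0.1733 [0.494  0.1398 0.0523] [221 219 211] [0.5072 0.1404 0.0528]
234 [227 224 218] 0.1762 [0.4941 0.1325 0.0516] [224 221 215] [0.5075 0.1335 0.053 ]
246 [44 38 40] 0.1526 [0.4948 0.1373 0.0748] [38 37 36] [0.5065 0.1372 0.0741]
258 [43 44 43] 0.1429 [0.4951 0.1368 0.0852] [40 37 37] [0.506  0.1378 0.0865]
270 [41 42 41] 0.1335 [0.4955 0.1368 0.0951]
[... 380 characters left out ...]
9 [0.4969 0.1523 0.1475] [129 128 125] [0.5028 0.1532 0.1484]
342 [101  99 100] 0.0803 [0.497  0.1485 0.1472] [105 102  99] [0.503  0.1493 0.1479]
354 [115 112 108] 0.1994 [0.4957 0.0532 0.0529] [116 114 107] [0.5109 0.0541 0.0533]
366 [114 112 107] 0.201 [0.4959 0.0449 0.0539] [115 113 106] [0.5112 0.0451 0.0535]
378 [116 116 111] 0.2042 [0.4961 0.0353 0.0537] [115 114 108] [0.5117 0.0348 0.0528]
38
0.03 12 [0.4763 0.0591 0.031 ] [0.5235 0.1608 0.0466]
0.05 5 [0.4921 0.0601 0.0551] [0.5125 0.1174 0.0698]
0.07 15 [0.4868 0.1142 0.0743] [0.5166 0.1199 0.089 ]
0.09000000000000001 5 [0.5016 0.1152 0.0905] [0.5153 0.118  0.0995]
0.11000000000000001 1 [0.5824 0.1518 0.1294] [0.5824 0.1518 0.1294]
```

```bash
python3 - <<'E'
from h import *
np.set_printoptions(precision=4,suppress=True)
t,a,R,s=pose(); print(t,s["gripper_width"])
p,d,c=cap("wrist"); P=pts(d,c)
for v in range(228,256,2): print(v,[(int(p[v,u].mean()),P[v,u][1:].round(4).tolist()) for u in (240,247,254,262,270,276)])
E
```

```text
[0.4994 0.127  0.0367] -7.692140191011649e-05
228 [(223, [0.1364, 0.0527]), (221, [0.1366, 0.0529]), (220, [0.1369, 0.0533]), (220, [0.1368, 0.0528]), (217, [0.1368, 0.0525]), (218, [0.137, 0.0528])]
230 [(221, [0.1352, 0.0526]), (220, [0.1357, 0.0534]), (220, [0.1356, 0.053]), (219, [0.1356, 0.0526]), (219, [0.1353, 0.0518]), (217, [0.1356, 0.0523])]
232 [(222, [0.1339, 0.0523]), (221, [0.1345, 0.0533]), (218, [0.1343, 0.0528]), (219, [0.1346, 0.053]), (218, [0.1347, 0.053]), (219, [0.1345, 0.0523])]
234 [(222, [0.1327, 0.0522]), (220, [0.1329, 0.0525]), (220, [0.1335, 0.0535]), (217, [0.1332, 0.0526]), (218, [0.1333, 0.0526]), (216, [0.1339, 0.0535])]
236 [(123, [0.138, 0.0659]), (221, [0.1315, 0.0521]), (221, [0.1319, 0.0525]), (218, [0.132, 0.0524]), (219, [0.1323, 0.0528]), (225, [0.1323, 0.0527])]
238 [(25, [0.1381, 0.0682]), (196, [0.1304, 0.0522]), (197, [0.1307, 0.0525]), (196, [0.131, 0.0528]), (191, [0.1307, 0.0521]), (53, [0.1391, 0.0692])]
240 [(35, [0.1386, 0.0715]), (36, [0.1373, 0.0686]), (33, [0.1376, 0.0689]), (37, [0.1373, 0.0682]), (33, [0.1374, 0.0681]), (45, [0.
[... 345 characters left out ...]
[0.1371, 0.0744]), (40, [0.1369, 0.0738]), (38, [0.1373, 0.0743]), (40, [0.137, 0.0737]), (45, [0.1386, 0.0765])]
248 [(33, [0.1353, 0.0732]), (39, [0.1369, 0.0761]), (40, [0.1372, 0.0765]), (41, [0.1378, 0.0773]), (40, [0.208, 0.2124]), (49, [0.1391, 0.0796])]
250 [(33, [0.1369, 0.0782]), (37, [0.137, 0.0782]), (37, [0.1369, 0.0778]), (42, [0.1366, 0.0771]), (40, [0.1377, 0.0788]), (48, [0.1391, 0.0814])]
252 [(36, [0.1373, 0.0809]), (39, [0.1369, 0.08]), (38, [0.1372, 0.0802]), (42, [0.137, 0.0797]), (38, [0.1373, 0.0801]), (47, [0.139, 0.0831])]
254 [(42, [0.137, 0.082]), (41, [0.1372, 0.0822]), (38, [0.1368, 0.0814]), (43, [0.138, 0.0833]), (38, [0.1375, 0.0823]), (47, [0.1387, 0.0843])]
```

The wrist view and scene points both put the fingertips at z ≈ 0.0675, about 42 mm higher than the reported TCP implies. The fingers therefore closed above the sleeve without touching it. I'll open, lower a little and measure again.

{"op": "send_rows", "data": {
  "plan": "0 0 0.01 0 0 0 -1;0 0 0 0 0 0 -1;0 0 0 0 0 0 -1;0 0 0 0 0 0 -1;0 0 0 0 0 0 -1;0 0 0 0 0 0 -1;0 0 0 0 0 0 -1;0 0 0 0 0 0 -1;0 0 0 0 0 0 -1;0 0 0 0 0 0 -1"
}}

```text
time_s: 5.4
tool_pos: [0.4995, 0.127, 0.0467]
tool_rot: [0.0, 0.696, 0.718, 0.0]
wrist_force: [-0.2, -0.1, 0.2]
gripper_width: 0.0781
gripper_force: 0.0
```

```bash
python3 - <<'E'
from h import *
np.set_printoptions(precision=4,suppress=True)
t,a,R,s=pose(); print(t,s["gripper_width"])
p,d,c=cap("wrist"); save("w4",p); P=pts(d,c)
for q,b in sleeves(p,P): print("sleeve",q,np.round(b,4))
m=(p.max(-1)<80)&(abs(P[...,1]-t[1]-.010)<.003)&(abs(P[...,0]-t[0])<.07)&(P[...,2]<.15)&(P[...,2]>.01)
q=P[m]
for sd in(-1,1):
    k=q[(q[:,0]-t[0])*sd>0]; print(sd,len(k),np.percentile(k,[1,5,50,95],axis=0) if len(k) else'')
E
```

```text
[0.4995 0.127  0.0467] 0.07806025048085381
sleeve [  210   168    90   123 10084] [  0.4992   0.1274 -88.5724  73.496   48.1636   0.0527]
-1 2988 [[0.4446 0.1342 0.0779]
 [0.4459 0.1348 0.0824]
 [0.4532 0.1366 0.1123]
 [0.4604 0.1377 0.1318]]
1 2326 [[0.5391 0.1342 0.0775]
 [0.5394 0.1348 0.0812]
 [0.5451 0.1385 0.1123]
 [0.5515 0.1399 0.1469]]
```

View pics/w4.png

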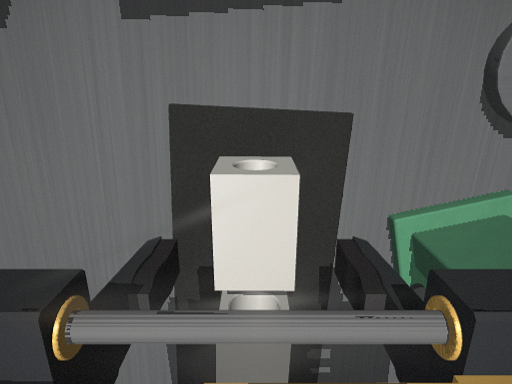

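The wrist view shows the open fingers symmetric about the sleeve (212–298, 157–290), with their tips at z 0.078 for a reported 0.047. The offset is therefore a constant +42 mm, and I lower by that much more.

{"op": "send_rows", "data": {
  "plan": "0 0 -0.02 0 0 0 -1;0 0 -0.02 0 0 0 -1;0 0 -0.011 0 0 0 -1;0 0 0 0 0 0 -1;0 0 0 0 0 0 1;0 0 0 0 0 0 1;0 0 0 0 0 0 1;0 0 0 0 0 0 1;0 0 0 0 0 0 1;0 0 0 0 0 0 1;0 0 0 0 0 0 1;0 0 0 0 0 0 1"
}}

```text
time_s: 6.65
tool_pos: [0.4991, 0.1268, -0.004]
tool_rot: [0.0, 0.696, 0.718, -0.0]
wrist_force: [-0.9, -0.1, 4.9]
gripper_width: 0.0477
gripper_force: 50.0
```

{"op": "send_rows", "data": {
  "plan": "0 0 0.03 0 0 0 1;0 0 0.03 0 0 0 1;0 0 0.03 0 0 0 1;0 -0.04 0 0 0 0.05 1;0 -0.04 0 0 0 0.05 1;0.02 -0.04 0 0 0 0.05 1;0.03 -0.04 0 0 0 0.05 1;0.035 -0.032 0 0 0 0.03 1;0.035 0 0 0 0 0 1;0.035 0 0 0 0 0 1;0.035 0 0 0 0 0 1;0 0 0 0 0 0 1"
}}

```text
time_s: 7.85
tool_pos: [0.6938, -0.0648, 0.0849]
tool_rot: [0.001, 0.61, 0.792, 0.002]
wrist_force: [-0.6, -0.2, -2.8]
gripper_width: 0.0476
gripper_force: 50.0
```

```bash
cat >> h.py <<'E'
def pin(p,P):
    reg=(P[...,0]>.6)&(P[...,0]<.72)&(P[...,1]>-.03)&(P[...,1]<.11)
    return comps(P,reg&(p.min(-1)>90)&(P[...,2]>.06)&(P[...,2]<.11))
def rep(): 
    t,a,R,s=pose(); print("tcp",t.round(4),"closing",round(a,2),"w",round(s["gripper_width"],4),"F",np.round(s["wrist_force"],1),"t",s["time_s"])
E
python3 - <<'E'
from h import *
np.set_printoptions(precision=4,suppress=True)
rep(); p,d,c=cap("wrist"); save("w5",p); P=pts(d,c)
for s,b in pin(p,P): print(s,np.round(b,4))
# pin ridge: for slices along local x, median of lateral coordinate extremes
u=np.array([np.cos(np.radians(105)),np.sin(np.radians(105))]); n=np.array([u[1],-u[0]]); O=np.array([.6594,.0455])
m=(p.min(-1)>90)&(P[...,2]>.06)&(P[...,2]<.11); q=P[m]; x=(q[:,:2]-O)@u; y=(q[:,:2]-O)@n
for lo in range(-60,50,10):
    k=(x>lo/1e3)&(x<lo/1e3+.01)&(abs(y)<.03)
    if k.sum()>10: print(lo,k.sum(),y[k].min().round(4),y[k].max().round(4),np.percentile(q[k,2],98).round(4))
E
```

```text
tcp [ 0.6938 -0.0648  0.0849] closing 14.78 w 0.0476 F [-0.6 -0.2 -2.8] t 7.85
[ 222    0   44  138 5266] [  0.6669   0.018  -74.7719  62.6113  20.5253   0.0946]
[250 175  57  16 517] [ 0.6959 -0.028  14.0481 27.3397  3.8646  0.1027]
-60 404 -0.0073 0.0074 0.0951
-50 797 -0.01 0.0099 0.0969
-40 863 -0.0101 0.0104 0.0971
-30 933 -0.0098 0.0104 0.0972
-20 1000 -0.0102 0.0104 0.0971
-10 1049 -0.0099 0.0103 0.0972
0 220 -0.0092 0.0098 0.0969
```

View pics/w5.png

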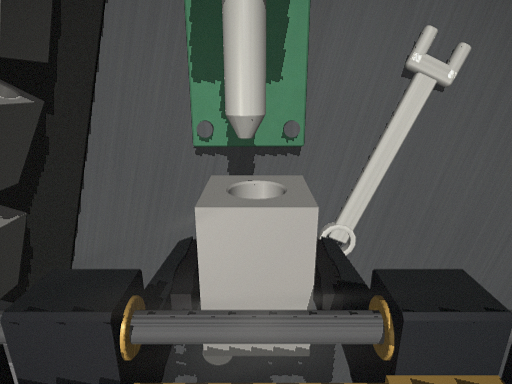

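The wrist view shows the pin tip at (245,135) and the held sleeve (197–318, 177–310) with its bore facing the pin. I measure the sleeve against the pin in this same view.

```bash
cat >> h.py <<'E'
def held(p,P,O=np.array([.6594,.0455])):
    "held sleeve vs pin, in wrist view; gauge axes: x along pin, y = n"
    u=np.array([np.cos(np.radians(105)),np.sin(np.radians(105))]); n=np.array([u[1],-u[0]])
    t=pose()[0]; L=np.stack([(P[...,:2]-O)@u,(P[...,:2]-O)@n,P[...,2]],-1)
    tx=(t[:2]-O)@u; top=t[2]+.032+.024
    m=(p.min(-1)>120)&(abs(P[...,2]-top)<.006)&(abs(L[...,0]-tx)<.05)&(abs(L[...,1])<.06)
    nn,l,s,_=cv2.connectedComponentsWithStats(m.astype(np.uint8)); i=1+s[1:,4].argmax(); q=L[l==i]
    k=abs(q[:,1]-np.median(q[:,1]))<.02; A=np.c_[q[k],np.ones(k.sum())]
    co=np.linalg.lstsq(A[:,[0,1,3]],A[:,2],rcond=None)[0]
    print("tcp gauge x,y",tx.round(4),((t[:2]-O)@n).round(4),"top z",np.median(q[:,2]).round(4),"slopes",co[:2].round(3),"front x",np.percentile(q[:,0],99.5).round(4))
    for lo in np.arange(q[:,0].min(),q[:,0].max()-.008,.01):
        r=q[(q[:,0]>lo)&(q[:,0]<lo+.01)]; e=np.percentile(r[:,1],[.5,99.5]); print(" x",lo.round(3),"edges",e.round(4),"mid",e.mean().round(4))
E
python3 - <<'E'
from h import *
p,d,c=cap("wrist"); held(p,pts(d,c))
E
```

```text
tcp gauge x,y -0.1143 -0.0004 top z 0.1411 slopes [0.001 0.002] front x -0.0783
 x -0.126 edges [-0.0212  0.0251] mid 0.002
 x -0.116 edges [-0.0211  0.026 ] mid 0.0024
 x -0.106 edges [-0.0211  0.0264] mid 0.0027
 x -0.096 edges [-0.0211  0.0263] mid 0.0026
 x -0.086 edges [-0.021   0.0265] mid 0.0027
```

```bash
python3 - <<'E'
from h import *
rep(); p,d,c=cap("wrist"); held(p,pts(d,c)); rep()
E
```

```text
tcp [ 0.6886 -0.065   0.0843] closing 14.89 w 0.0475 F [-1.5 -0.6 -2.9] t 7.95
tcp gauge x,y -0.1142 -0.0013 top z 0.1409 slopes [ 0.    -0.002] front x -0.078
 x -0.126 edges [-0.0228  0.0231] mid 0.0002
 x -0.116 edges [-0.0229  0.0241] mid 0.0006
 x -0.106 edges [-0.0228  0.0246] mid 0.0009
 x -0.096 edges [-0.0229  0.0245] mid 0.0008
 x -0.086 edges [-0.0229  0.0247] mid 0.0009
tcp [ 0.6877 -0.0652  0.0844] closing 14.92 w 0.0475 F [-0.6  0.6 -3.6] t 8.0
```

{"op": "send_rows", "data": {
  "plan": "0 0 -0.015 0 0 0 1;0 0 -0.0155 0 0 0 1;0 0 0 0 0 0 1;0 0 0 0 0 0 1;0 0 0 0 0 0 1"
}}

```text
time_s: 8.5
tool_pos: [0.6897, -0.0649, 0.0555]
tool_rot: [0.0, 0.609, 0.793, 0.0]
wrist_force: [0.1, 0.9, -3.3]
gripper_width: 0.0477
gripper_force: 50.0
```

```bash
python3 - <<'E'
from h import *
rep(); p,d,c=cap("wrist"); held(p,pts(d,c)); rep()
E
```

```text
tcp [ 0.6897 -0.0649  0.0555] closing 14.9 w 0.0477 F [ 0.1  0.9 -3.3] t 8.5
tcp gauge x,y -0.1145 0.0009 top z 0.1121 slopes [0.    0.001] front x -0.078
 x -0.126 edges [-0.022   0.0244] mid 0.0012
 x -0.116 edges [-0.022   0.0254] mid 0.0017
 x -0.106 edges [-0.022   0.0255] mid 0.0017
 x -0.096 edges [-0.022   0.0254] mid 0.0017
 x -0.086 edges [-0.022   0.0255] mid 0.0018
tcp [ 0.6899 -0.0649  0.0557] closing 14.9 w 0.0474 F [ 0.5  0.8 -3.7] t 8.55
```

{"op": "send_rows", "data": {
  "plan": "-0.0013 -0.0003 -0.002 0 0 0 1;0 0 0 0 0 0 1;-0.0031 0.0116 0 0 0 0 1;-0.0031 0.0116 0 0 0 0 1;-0.0031 0.0116 0 0 0 0 1;-0.0031 0.0116 0 0 0 0 1;0 0 0 0 0 0 1;0 0 0 0 0 0 1"
}}

```text
time_s: 9.35
tool_pos: [0.6758, -0.0185, 0.0533]
tool_rot: [0.0, 0.609, 0.793, -0.0]
wrist_force: [-0.5, -0.8, -2.7]
gripper_width: 0.0476
gripper_force: 50.0
```

```bash
python3 - <<'E'
from h import *
rep(); p,d,c=cap("wrist"); held(p,pts(d,c)); rep()
E
```

```text
tcp [ 0.6758 -0.0185  0.0533] closing 14.97 w 0.0476 F [-0.5 -0.8 -2.7] t 9.35
tcp gauge x,y -0.0671 -0.0009 top z 0.11 slopes [-0.  0.] front x -0.0296
 x -0.077 edges [-0.0233  0.0223] mid -0.0005
 x -0.067 edges [-0.0233  0.024 ] mid 0.0003
 x -0.057 edges [-0.0233  0.0241] mid 0.0004
 x -0.047 edges [-0.0234  0.0241] mid 0.0003
 x -0.037 edges [-0.0233  0.0241] mid 0.0004
tcp [ 0.6759 -0.0195  0.0532] closing 14.89 w 0.0475 F [-0.4 -0.3 -3.4] t 9.4
```

{"op": "send_rows", "data": {
  "plan": "-0.0031 0.0116 0 0 0 0 1;-0.0031 0.0116 0 0 0 0 1;-0.0013 0.0048 0 0 0 0 1;-0.0008 0.0029 0 0 0 0 1;-0.0008 0.0029 0 0 0 0 1;-0.0008 0.0029 0 0 0 0 1;0 0 0 0 0 0 1;0 0 0 0 0 0 1"
}}

```text
time_s: 10.2
tool_pos: [0.6661, 0.0167, 0.0532]
tool_rot: [0.0, 0.61, 0.793, -0.0]
wrist_force: [0.0, -2.3, -3.5]
gripper_width: 0.0475
gripper_force: 50.0
```

```bash
python3 - <<'E'
from h import *
rep(); p,d,c=cap("wrist"); held(p,pts(d,c)); rep()
E
```

```text
tcp [0.6661 0.0167 0.0532] closing 14.84 w 0.0475 F [ 0.  -2.3 -3.5] t 10.2
tcp gauge x,y -0.0295 -0.001 top z 0.1099 slopes [-0.001  0.001] front x 0.0069
 x -0.041 edges [-0.0236  0.0223] mid -0.0006
 x -0.031 edges [-0.0236  0.0236] mid -0.0
 x -0.021 edges [-0.0235  0.0238] mid 0.0002
 x -0.011 edges [-0.0236  0.0238] mid 0.0001
 x -0.001 edges [-0.0236  0.024 ] mid 0.0002
tcp [0.6661 0.0167 0.0532] closing 14.84 w 0.0478 F [ 0.9 -2.6 -2.4] t 10.25
```

{"op": "send_rows", "data": {
  "plan": "-0.0005 0.0019 0 0 0 0 1;-0.0005 0.0019 0 0 0 0 1;-0.0005 0.0019 0 0 0 0 1;0 0 0 0 0 0 1"
}}

```text
time_s: 10.65
tool_pos: [0.666, 0.0165, 0.0534]
tool_rot: [0.004, 0.611, 0.792, -0.003]
wrist_force: [3.1, -11.5, -3.2]
gripper_width: 0.0474
gripper_force: 50.0
```

Sleeve 1 stopped at x ≈ −0.030 of the gauge with a 12 N axial load. In the wrist view its bore is about 27 mm, so it is sound. I back off and carry it to the divided tray.

{"op": "send_rows", "data": {
  "plan": "0.0016 -0.006 0 0 0 0 1;0.0031 -0.0116 0 0 0 0 1;0.0052 -0.0193 0 0 0 0 1;0.0052 -0.0193 0 0 0 0 1;0.0052 -0.0193 0 0 0 0 1;0.0052 -0.0193 0 0 0 0 1;0 0 0 0 0 0 1;0 -0.02 0.03 0 0 0 1;-0.01 -0.03 0.02 0 0 0 1;-0.01 -0.03 0 0 0 0 1;0 0 0 0 0 0 1"
}}

```text
time_s: 11.75
tool_pos: [0.668, -0.1578, 0.1034]
tool_rot: [0.001, 0.612, 0.791, -0.002]
wrist_force: [-0.8, -1.1, -3.6]
gripper_width: 0.0475
gripper_force: 50.0
```

```bash
python3 - <<'E'
from h import *
rep(); print(bot.state()["joint_positions"].round(2))
p,d,c=cap("scene"); P=pts(d,c)
for q,b in sleeves(p,P): print("scene",q,np.round(b,4))
p,d,c=cap("top");P=pts(d,c)
for q,b in sleeves(p,P): print("top",q,np.round(b,4))
E
```

```text
tcp [ 0.668  -0.1578  0.1034] closing 14.53 w 0.0475 F [-0.8 -1.1 -3.6] t 11.75
[ 0.43  0.94 -0.56  1.44  0.57  0.93 -0.03]
scene [248 174  24  15 244] [ 4.99900e-01  2.40000e-02 -8.95199e+01  7.16319e+01  4.93202e+01
  5.18000e-02]
scene [224 179  19  13 208] [ 4.92800e-01 -6.53000e-02  7.75193e+01  6.09039e+01  5.25567e+01
  5.16000e-02]
top [240 208  29  19 525] [5.01200e-01 2.66000e-02 8.87440e+01 7.16005e+01 4.60987e+01 5.15000e-02]
top [276 208  31  24 532] [ 4.92200e-01 -6.76000e-02  7.68538e+01  7.18796e+01  4.78081e+01
  5.15000e-02]
top [316 211  29  20 542] [ 4.89000e-01 -1.66400e-01  8.64837e+01  7.20417e+01  4.76127e+01
  5.16000e-02]
```

{"op": "send_rows", "data": {
  "plan": "-0.0115 -0.0236 0 0 0 0.133 1;-0.0115 -0.0236 0 0 0 0.133 1;-0.0115 -0.0236 0 0 0 0.133 1;-0.0115 -0.0236 0 0 0 0.133 1;-0.0115 -0.0236 0 0 0 0.133 1;-0.0115 -0.0236 0 0 0 0.133 1;-0.0115 -0.0236 0 0 0 0.133 1;-0.0115 -0.0236 0 0 0 0.133 1;-0.0115 -0.0236 0 0 0 0.133 1;-0.0115 -0.0236 0 0 0 0.133 1;0 0 -0.03 0 0 0 1;0 0 0 0 0 0 1"
}}

```text
time_s: 13.05
tool_pos: [0.5526, -0.3852, 0.0694]
tool_rot: [-0.003, -0.01, 1.0, 0.002]
wrist_force: [-0.7, 1.7, -3.8]
gripper_width: 0.0477
gripper_force: 50.0
```

```bash
python3 - <<'E'
from h import *
rep(); p,d,c=cap("wrist"); save("w6",p); rep()
E
```

```text
tcp [ 0.5526 -0.3852  0.0694] closing 91.15 w 0.0477 F [-0.7  1.7 -3.8] t 13.05
tcp [ 0.5543 -0.3844  0.0715] closing 91.23 w 0.0475 F [ 0.1 -0.1 -3.9] t 13.1
```

View pics/w6.png

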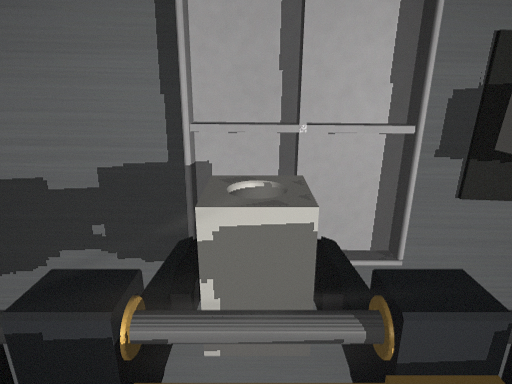

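The wrist view shows the sleeve over the far-right (−y) column of the tray: left wall at column 185, divider at column 300. I correct the position and lower.

{"op": "send_rows", "data": {
  "plan": "-0.003 -0.0095 0 0 0 -0.009 1;0 0 0 0 0 0 1;0 0 -0.02 0 0 0 1;0 0 -0.015 0 0 0 1;0 0 0 0 0 0 1;0 0 0 0 0 0 1"
}}

```text
time_s: 13.7
tool_pos: [0.5514, -0.3962, 0.0372]
tool_rot: [-0.001, -0.005, 1.0, 0.001]
wrist_force: [0.6, -0.1, -3.2]
gripper_width: 0.0471
gripper_force: 50.0
```

```bash
python3 - <<'E'
from h import *
rep(); p,d,c=cap("wrist"); P=pts(d,c); 
t=pose()[0]
# tray rim points around: walls z .018-.03
for nm,ax in(("y",1),):
  for x0 in (.50,.51,.515,.52,.49,.46):
    m=(abs(P[...,0]-x0)<.004)&(P[...,2]>.019)&(P[...,2]<.031)&(P[...,1]<-.25); print(x0,m.sum(),np.unique((P[m][:,1]*500).round()/500) if m.any() else '')
m=(p.min(-1)>60)&(abs(P[...,2]-(t[2]+.0565))<.006)&(abs(P[...,1]-t[1])<.06); print(np.round(box(P,m),4)); rep()
E
```

```text
tcp [ 0.5514 -0.3962  0.0372] closing 90.61 w 0.0471 F [ 0.6 -0.1 -3.2] t 13.7
0.5 2689 [-0.436 -0.434 -0.432 -0.43  -0.428 -0.426 -0.424 -0.422 -0.42  -0.418
 -0.416 -0.414 -0.412 -0.41  -0.408 -0.406 -0.404 -0.402 -0.4   -0.398
 -0.396 -0.394 -0.392 -0.39  -0.388 -0.386 -0.384 -0.382 -0.38  -0.378
 -0.376 -0.374 -0.372 -0.37  -0.368 -0.366 -0.364 -0.362 -0.36  -0.358
 -0.356 -0.354 -0.352 -0.35  -0.348 -0.346 -0.344 -0.342 -0.34  -0.338
 -0.336 -0.334 -0.332 -0.33  -0.328 -0.326 -0.324 -0.322 -0.32  -0.318
 -0.316 -0.314 -0.312 -0.31  -0.308 -0.306 -0.304 -0.302 -0.3   -0.298
 -0.296 -0.294 -0.292 -0.29  -0.288 -0.286 -0.284 -0.282 -0.28  -0.278
 -0.276 -0.274]
0.51 429 [-0.436 -0.434 -0.432 -0.43  -0.356 -0.354 -0.352 -0.28  -0.278 -0.276
 -0.274]
0.515 420 [-0.434 -0.432 -0.43  -0.356 -0.354 -0.352 -0.278 -0.276 -0.274 -0.272]
0.52 416 [-0.434 -0.432 -0.43  -0.356 -0.354 -0.352 -0.278 -0.276 -0.274 -0.272]
0.49 472 [-0.436 -0.434 -0.432 -0.43  -0.358 -0.356 -0.354 -0.352 -0.28  -0.278
 -0.276 -0.274]
0.46 552 [-0.436 -0.434 -0.432 -0.43  -0.358 -0.356 -0.354 -0.352 -0.28  -0.278
 -0.276 -0.274]
[ 0.5528 -0.3878  0.4462 73.5956 64.6421  0.0938]
tcp [ 0.5521 -0.3964  0.038 ] closing 90.61 w 0.0478 F [-0.5  0.5 -2.7] t 13.75
```

{"op": "send_rows", "data": {
  "plan": "-0.002 0.0025 -0.01 0 0 0 1;0 0 -0.015 0 0 0 1;0 0 -0.01 0 0 0 1;0 0 -0.005 0 0 0 1;0 0 0 0 0 0 1;0 0 0 0 0 0 1"
}}

```text
time_s: 14.35
tool_pos: [0.5499, -0.3943, -0.002]
tool_rot: [0.0, -0.005, 1.0, 0.0]
wrist_force: [-0.1, -0.9, -3.4]
gripper_width: 0.0476
gripper_force: 50.0
```

{"op": "send_rows", "data": {
  "plan": "0 0 -0.0012 0 0 0 1;0 0 0 0 0 0 -0.4;0 0 0 0 0 0 -0.4;0 0 0 0 0 0 -0.4;0 0 0 0 0 0 -0.4;0 0 0.02 0 0 0 -0.4;0 0 0.03 0 0 0 -0.4;0 0 0.03 0 0 0 -0.4;0 0 0.03 0 0 0 -1;0 0 0 0 0 0 -1"
}}

```text
time_s: 15.35
tool_pos: [0.5534, -0.3948, 0.1136]
tool_rot: [0.004, -0.005, 1.0, -0.002]
wrist_force: [0.9, -0.8, -0.2]
gripper_width: 0.0756
gripper_force: 0.0
```

```bash
cat >> h.py <<'E'
def slots(p,P):
    w=(p.min(-1)>90)&(abs(P[...,2]-.052)<.01)&(P[...,0]>.38)&(P[...,0]<.63)&(abs(P[...,1])>.25)&(abs(P[...,1])<.46)
    return comps(P,w,150)
def look():
    np.set_printoptions(precision=4,suppress=True)
    p,d,c=cap("top");P=pts(d,c)
    for q,b in sleeves(p,P): print("row",q,np.round(b,4))
    for q,b in slots(p,P): print("tray",q,np.round(b,4))
E
python3 - <<'E'
from h import *
rep(); look()
E
```

```text
tcp [ 0.5534 -0.3948  0.1136] closing 90.58 w 0.0756 F [ 0.9 -0.8 -0.2] t 15.35
row [240 208  29  19 525] [ 0.5011  0.0268 88.7051 71.8849 46.1407  0.0515]
row [276 208  31  24 535] [ 0.4921 -0.0677 77.202  71.9736 47.8447  0.0514]
row [325 204  30  20 545] [ 0.5061 -0.1924 86.1655 72.7838 47.5412  0.0516]
```

Sleeve 4 has been knocked to (0.506, −0.192), so I'll use its new place when I get there. Now sleeve 2.

{"op": "send_rows", "data": {
  "plan": "-0.0042 0.0352 0 0 0 -0.1325 -1;-0.0042 0.0352 0 0 0 -0.1325 -1;-0.0042 0.0352 0 0 0 -0.1325 -1;-0.0042 0.0352 0 0 0 -0.1325 -1;-0.0042 0.0352 0 0 0 -0.1325 -1;-0.0042 0.0352 0 0 0 -0.1325 -1;-0.0042 0.0352 0 0 0 -0.1325 -1;-0.0042 0.0352 0 0 0 -0.1325 -1;-0.0042 0.0352 0 0 0 -0.1325 -1;-0.0042 0.0352 0 0 0 -0.1325 -1;-0.0042 0.0352 0 0 0 -0.1325 -1;-0.0042 0.0352 0 0 0 -0.1325 -1"
}}

```text
time_s: 16.6
tool_pos: [0.4987, 0.0294, 0.1069]
tool_rot: [-0.0, 0.712, 0.702, -0.0]
wrist_force: [-0.1, 0.3, 0.6]
gripper_width: 0.0884
gripper_force: 0.0
```

{"op": "send_rows", "data": {
  "plan": "0 0 0 0 0 0 -1;0 0 0 0 0 0 -1;0 0 0 0 0 0 -1"
}}

```text
time_s: 16.9
tool_pos: [0.4992, 0.0265, 0.1068]
tool_rot: [0.0, 0.711, 0.704, -0.001]
wrist_force: [-0.4, -0.4, -0.6]
gripper_width: 0.0884
gripper_force: 0.0
```

```bash
cat >> h.py <<'E'
def wl():
    np.set_printoptions(precision=4,suppress=True)
    rep(); p,d,c=cap("wrist"); P=pts(d,c)
    for q,b in sleeves(p,P): print("wrist",q,np.round(b,4))
    return p
E
python3 - <<'E'
from h import *
wl(); rep()
E
```

```text
tcp [0.4992 0.0265 0.1068] closing -0.55 w 0.0884 F [-0.4 -0.4 -0.6] t 16.9
wrist [ 223  149   68   95 6076] [ 0.5005  0.0276 89.8045 72.2448 48.0541  0.0527]
wrist [ 222  257   65   53 2593] [  0.4956  -0.0511 -12.0659  48.2707  42.495    0.0527]
tcp [0.4993 0.0262 0.1068] closing -0.62 w 0.0882 F [0.8 0.  0.4] t 16.95
```

{"op": "send_rows", "data": {
  "plan": "0.0012 0.0012 -0.03 0 0 0.006 -1;0 0 -0.03 0 0 0 -1;0 0 -0.03 0 0 0 -1;0 0 -0.021 0 0 0 -1;0 0 0 0 0 0 -1;0 0 0 0 0 0 1;0 0 0 0 0 0 1;0 0 0 0 0 0 1;0 0 0 0 0 0 1;0 0 0 0 0 0 1;0 0 0 0 0 0 1;0 0 0 0 0 0 1"
}}

```text
time_s: 18.15
tool_pos: [0.5005, 0.0292, -0.0035]
tool_rot: [0.0, 0.708, 0.706, -0.0]
wrist_force: [-1.6, -0.4, 5.5]
gripper_width: 0.0477
gripper_force: 50.0
```

{"op": "send_rows", "data": {
  "plan": "0 0 0 0 0 0 1;0 0 0 0 0 0 1"
}}

```text
time_s: 18.35
tool_pos: [0.5005, 0.0292, -0.0035]
tool_rot: [0.0, 0.708, 0.706, -0.0]
wrist_force: [-0.5, 0.6, 6.2]
gripper_width: 0.0478
gripper_force: 50.0
```

{"op": "send_rows", "data": {
  "plan": "0 0 0.03 0 0 0 1;0 0 0.03 0 0 0 1;0 0 0.03 0 0 0 1;0 -0.03 0 0 0 0.05 1;0.01 -0.03 0 0 0 0.05 1;0.03 -0.034 0 0 0 0.05 1;0.037 0 0 0 0 0.05 1;0.037 0 0 0 0 0.05 1;0.037 0 0 0 0 0.014 1;0.037 0 0 0 0 0 1;0 0 -0.03 0 0 0 1;0 0 0 0 0 0 1"
}}

```text
time_s: 19.55
tool_pos: [0.6855, -0.0652, 0.0514]
tool_rot: [-0.003, 0.609, 0.793, -0.003]
wrist_force: [-1.8, 0.8, -4.0]
gripper_width: 0.0475
gripper_force: 50.0
```

{"op": "send_rows", "data": {
  "plan": "0 0 0 0 0 0 1;0 0 0 0 0 0 1;0 0 0 0 0 0 1"
}}

```text
time_s: 19.85
tool_pos: [0.689, -0.0647, 0.0573]
tool_rot: [0.001, 0.609, 0.793, 0.0]
wrist_force: [-0.8, -0.4, -2.0]
gripper_width: 0.0476
gripper_force: 50.0
```

```bash
cat > pinchk.py <<'E'
from h import *
rep(); p,d,c=cap("wrist"); P=pts(d,c); held(p,P); rep()
E
python3 pinchk.py
```

```text
tcp [ 0.689  -0.0647  0.0573] closing 14.97 w 0.0476 F [-0.8 -0.4 -2. ] t 19.85
tcp gauge x,y -0.1141 0.0001 top z 0.1134 slopes [-0.     0.002] front x -0.0803
 x -0.126 edges [-0.0227  0.0235] mid 0.0004
 x -0.116 edges [-0.0227  0.0243] mid 0.0008
 x -0.106 edges [-0.0226  0.0248] mid 0.0011
 x -0.096 edges [-0.0227  0.0248] mid 0.001
tcp [ 0.689  -0.0647  0.0573] closing 14.96 w 0.0478 F [ 0.3  0.6 -2.4] t 19.9
```

{"op": "send_rows", "data": {
  "plan": "-0.0007 -0.0002 -0.0038 0 0 0 1;0 0 0 0 0 0 1;-0.0031 0.0116 0 0 0 0 1;-0.0031 0.0116 0 0 0 0 1;-0.0031 0.0116 0 0 0 0 1;-0.0031 0.0116 0 0 0 0 1;0 0 0 0 0 0 1;-0.0031 0.0116 0 0 0 0 1;-0.0031 0.0116 0 0 0 0 1;-0.0008 0.0029 0 0 0 0 1;-0.0008 0.0029 0 0 0 0 1;0 0 0 0 0 0 1"
}}

```text
time_s: 21.1
tool_pos: [0.6677, 0.0107, 0.0522]
tool_rot: [0.0, 0.609, 0.793, -0.0]
wrist_force: [0.3, -0.2, -2.3]
gripper_width: 0.0479
gripper_force: 50.0
```

```bash
python3 pinchk.py
```

```text
tcp [0.6677 0.0107 0.0522] closing 14.98 w 0.0479 F [ 0.3 -0.2 -2.3] t 21.1
tcp gauge x,y -0.0363 -0.001 top z 0.1084 slopes [-0.001  0.001] front x -0.0017
 x -0.048 edges [-0.0236  0.0225] mid -0.0005
 x -0.038 edges [-0.0235  0.0238] mid 0.0001
 x -0.028 edges [-0.0235  0.0239] mid 0.0002
 x -0.018 edges [-0.0236  0.0239] mid 0.0001
tcp [0.6678 0.0101 0.0522] closing 14.94 w 0.0477 F [-0.5  0.2 -2.6] t 21.15
```

{"op": "send_rows", "data": {
  "plan": "-0.0008 0.0029 0.001 0 0 0 1;-0.0008 0.0029 0 0 0 0 1;-0.0008 0.0029 0 0 0 0 1;-0.0008 0.0029 0 0 0 0 1;0 0 0 0 0 0 1;0 0 0 0 0 0 1"
}}

```text
time_s: 21.75
tool_pos: [0.6645, 0.0222, 0.0532]
tool_rot: [0.0, 0.609, 0.793, -0.0]
wrist_force: [0.1, -0.3, -1.9]
gripper_width: 0.0477
gripper_force: 50.0
```

{"op": "send_rows", "data": {
  "plan": "-0.0013 0.0048 0 0 0 0 1;-0.0013 0.0048 0 0 0 0 1;-0.0013 0.0048 0 0 0 0 1;-0.0013 0.0048 0 0 0 0 1;-0.0013 0.0048 0 0 0 0 1;-0.0013 0.0048 0 0 0 0 1;0 0 0 0 0 0 1"
}}

```text
time_s: 22.45
tool_pos: [0.6565, 0.0524, 0.0534]
tool_rot: [-0.0, 0.608, 0.794, 0.0]
wrist_force: [-0.1, 0.1, -2.8]
gripper_width: 0.0472
gripper_force: 50.0
```

```bash
python3 pinchk.py
```

```text
tcp [0.6565 0.0524 0.0534] closing 15.04 w 0.0472 F [-0.1  0.1 -2.8] t 22.45
tcp gauge x,y 0.0066 -0.0011 top z 0.1095 slopes [-0.007  0.001] front x 0.0416
 x -0.005 edges [-0.0237  0.0227] mid -0.0005
 x 0.005 edges [-0.0237  0.0237] mid 0.0
 x 0.015 edges [-0.0237  0.0238] mid 0.0
 x 0.025 edges [-0.0238  0.0238] mid -0.0
tcp [0.6566 0.0516 0.0533] closing 15.01 w 0.0476 F [-0.1 -1.4 -2.3] t 22.5
```

It passed the step without resistance, so sleeve 2 is worn. I push on gently to the plate.

{"op": "send_rows", "data": {
  "plan": "-0.0008 0.0029 0 0 0 0 1;-0.0008 0.0029 0 0 0 0 1;-0.0005 0.0019 0 0 0 0 1;-0.0005 0.0019 0 0 0 0 1;-0.0005 0.0019 0 0 0 0 1;-0.0005 0.0019 0 0 0 0 1;0 0 0 0 0 0 1"
}}

```text
time_s: 23.2
tool_pos: [0.6536, 0.0625, 0.0533]
tool_rot: [0.001, 0.61, 0.793, -0.001]
wrist_force: [1.3, -3.3, -1.6]
gripper_width: 0.0476
gripper_force: 50.0
```

{"op": "send_rows", "data": {
  "plan": "-0.0005 0.0019 0 0 0 0 1;-0.0005 0.0019 0 0 0 0 1;0 0 0 0 0 0 1"
}}

```text
time_s: 23.5
tool_pos: [0.6536, 0.0623, 0.0533]
tool_rot: [0.003, 0.61, 0.792, -0.002]
wrist_force: [2.7, -10.1, -0.7]
gripper_width: 0.0476
gripper_force: 50.0
```

Sleeve 2 is stopped by the plate with 10 N, so it is confirmed worn. I withdraw and carry it to the plain tray at the left.

{"op": "send_rows", "data": {
  "plan": "0.0012 -0.0045 0 0 0 0 1;0.0031 -0.0116 0 0 0 0 1;0.0052 -0.0193 0 0 0 0 1;0.0052 -0.0193 0 0 0 0 1;0.0052 -0.0193 0 0 0 0 1;0.0052 -0.0193 0 0 0 0 1;0.0052 -0.0193 0 0 0 0 1;0.0052 -0.0193 0 0 0 0 1;0 0 0 0 0 0 1;0 0 0.025 0 0 0 1;-0.03 0 0.025 0 0 0 1;-0.035 0 0 0 0 0 1"
}}

```text
time_s: 24.7
tool_pos: [0.6253, -0.0604, 0.1066]
tool_rot: [0.002, 0.609, 0.793, 0.004]
wrist_force: [0.9, -0.5, -3.2]
gripper_width: 0.0474
gripper_force: 50.0
```

{"op": "send_rows", "data": {
  "plan": "-0.04 0 0 0 0 0 1;-0.04 0 0 0 0 0 1;-0.04 0 0 0 0 -0.05 1;-0.035 0.02 0 0 0 -0.05 1;-0.03 0.04 0 0 0 -0.05 1;0 0.04 0 0 0 -0.01 1;0 0.04 0 0 0 0 1;0 0.04 0 0 0 0 1;0 0.04 0 0 0 0 1;0 0.04 0 0 0 0 1;0 0.04 0 0 0 0 1;0 0.04 0 0 0 0 1"
}}

```text
time_s: 25.9
tool_pos: [0.4359, 0.2796, 0.1036]
tool_rot: [-0.001, 0.67, 0.743, 0.0]
wrist_force: [0.8, 0.3, -2.9]
gripper_width: 0.0473
gripper_force: 50.0
```

{"op": "send_rows", "data": {
  "plan": "0 0.04 0 0 0 0 1;0 0.03 0 0 0 0 1;0 0 0 0 0 0 1;0 0 0 0 0 0 1"
}}

```text
time_s: 26.3
tool_pos: [0.4359, 0.3476, 0.1032]
tool_rot: [-0.001, 0.669, 0.743, -0.0]
wrist_force: [0.1, -0.9, -3.3]
gripper_width: 0.0476
gripper_force: 50.0
```

```bash
python3 - <<'E'
from h import *
rep(); p,d,c=cap("wrist"); P=pts(d,c)
m=(P[...,2]>.017)&(P[...,2]<.031)&(P[...,1]>.24)&(P[...,1]<.46)&(P[...,0]>.35)&(P[...,0]<.65)
for s,b in comps(P,m,100): print(s,np.round(b,4))
p,d,c=cap("scene"); P=pts(d,c)
m=(p.min(-1)>120)&(P[...,2]>.05)&(P[...,0]>.55)&(P[...,0]<.7)&(P[...,1]>.2)&(P[...,1]<.35)
for s,b in comps(P,m,40): print("bottle",s,np.round(b,4))
look(); rep()
E
```

```text
tcp [0.4359 0.3476 0.1032] closing 5.96 w 0.0476 F [ 0.1 -0.9 -3.3] t 26.3
[ 211   87  278  182 4544] [5.057000e-01 3.575000e-01 6.138900e+00 2.069213e+02 1.556661e+02
 2.420000e-02]
[ 150  179   31   79 1090] [3.61800e-01 3.10900e-01 8.98951e+01 7.18270e+01 2.35678e+01 1.82000e-02]
[356 269  17   9 114] [ 0.5418  0.2802  7.2388 14.9473  5.0951  0.0233]
bottle [347 196  10  13  79] [  0.6811   0.2696 -10.2385  39.1966  20.0561   0.0923]
row [276 209  31  23 354] [ 0.4922 -0.0675 76.5522 70.0992 45.8116  0.0516]
row [326 209  29  14 180] [ 0.5003 -0.1922 88.6881 72.1741 33.09    0.0514]
tray [408 179  23  29 584] [ 0.5523 -0.394   0.466  71.3749 49.1986  0.0524]
tcp [0.4374 0.3446 0.1031] closing 5.73 w 0.0479 F [-0.2 -0.7 -3.1] t 26.45
```

{"op": "send_rows", "data": {
  "plan": "0.001 0.001 -0.03 0 0 0 1;0 0 -0.03 0 0 0 1;0 0 -0.025 0 0 0 1;0 0 -0.015 0 0 0 1;0 0 -0.005 0 0 0 1;0 0 0 0 0 0 1;0 0 0 0 0 0 1"
}}

```text
time_s: 27.15
tool_pos: [0.4392, 0.3469, -0.0012]
tool_rot: [0.0, 0.671, 0.742, 0.0]
wrist_force: [-0.0, -0.2, -2.3]
gripper_width: 0.0477
gripper_force: 50.0
```

{"op": "send_rows", "data": {
  "plan": "0 0 -0.0013 0 0 0 1;0 0 0 0 0 0 -0.4;0 0 0 0 0 0 -0.4;0 0 0 0 0 0 -0.4;0 0 0 0 0 0 -0.4;0 0 0.02 0 0 0 -0.4;0 0 0.03 0 0 0 -0.4;0 0 0.03 0 0 0 -0.4;0 0 0.03 0 0 0 -1;0 -0.03 0 0 0 0 -1;0.01 -0.04 0 0 0 0 -1;0.01 -0.04 0 0 0 0 -1"
}}

```text
time_s: 28.35
tool_pos: [0.4587, 0.2365, 0.1074]
tool_rot: [0.0, 0.67, 0.743, 0.0]
wrist_force: [1.5, -0.6, -0.9]
gripper_width: 0.088
gripper_force: 0.0
```

```bash
python3 - <<'E'
from h import *
rep(); look()
p,d,c=cap("scene");P=pts(d,c)
for q,b in sleeves(p,P)+slots(p,P): print("scene",q,np.round(b,4))
E
```

```text
tcp [0.4587 0.2365 0.1074] closing 5.89 w 0.088 F [ 1.5 -0.6 -0.9] t 28.35
row [276 209  31  23 369] [ 0.4923 -0.0674 76.8095 70.1954 45.8558  0.0516]
row [326 204  29  19 262] [ 0.5061 -0.1928 85.3174 70.144  46.0251  0.0515]
tray [408 179  23  29 579] [ 0.5523 -0.394   0.1139 71.1985 50.2386  0.0524]
scene [327 144  24  15 218] [  0.4401   0.3428 -84.1138  73.367   50.7688   0.0523]
scene [125 211  19  23 336] [ 0.5509 -0.3954  0.6695 75.3308 48.6545  0.0527]
```

{"op": "send_rows", "data": {
  "plan": "0.0033 -0.03 0 0 0 -0.033 -1;0.0033 -0.03 0 0 0 -0.033 -1;0.0033 -0.03 0 0 0 -0.033 -1;0.0033 -0.03 0 0 0 -0.033 -1;0.0033 -0.03 0 0 0 -0.033 -1;0.0033 -0.03 0 0 0 -0.033 -1;0.0033 -0.03 0 0 0 -0.033 -1;0.0033 -0.03 0 0 0 -0.033 -1;0.0033 -0.03 0 0 0 -0.033 -1;0.0033 -0.03 0 0 0 -0.033 -1;0 0 0 0 0 0 -1;0 0 0 0 0 0 -1"
}}

```text
time_s: 29.65
tool_pos: [0.4919, -0.0626, 0.107]
tool_rot: [-0.0, 0.783, 0.621, 0.0]
wrist_force: [-0.1, 0.6, 0.0]
gripper_width: 0.0882
gripper_force: 0.0
```

```bash
python3 - <<'E'
from h import *
wl(); rep()
E
```

```text
tcp [ 0.4919 -0.0626  0.107 ] closing -13.16 w 0.0882 F [-0.1  0.6  0. ] t 29.65
wrist [ 224  155   67   95 5917] [ 0.4919 -0.0663 76.8811 72.4161 48.0061  0.0527]
wrist [272 288  59  19 524] [ 0.5083 -0.1592 -4.6005 47.3339 10.0336  0.0518]
tcp [ 0.4919 -0.0615  0.107 ] closing -13.04 w 0.0877 F [0.4 0.2 0.6] t 29.7
```

{"op": "send_rows", "data": {
  "plan": "0 -0.0045 -0.03 0 0 0 -1;0 0 -0.03 0 0 0 -1;0 0 -0.03 0 0 0 -1;0 0 -0.021 0 0 0 -1;0 0 0 0 0 0 -1;0 0 0 0 0 0 1;0 0 0 0 0 0 1;0 0 0 0 0 0 1;0 0 0 0 0 0 1;0 0 0 0 0 0 1;0 0 0 0 0 0 1;0 0 0 0 0 0 1"
}}

```text
time_s: 30.9
tool_pos: [0.4916, -0.0675, -0.0036]
tool_rot: [0.0, 0.783, 0.622, 0.0]
wrist_force: [-1.6, 0.6, 6.1]
gripper_width: 0.0475
gripper_force: 50.0
```

{"op": "send_rows", "data": {
  "plan": "0 0 0 0 0 0 1;0 0 0 0 0 0 1"
}}

```text
time_s: 31.1
tool_pos: [0.4916, -0.0674, -0.0036]
tool_rot: [0.0, 0.783, 0.622, 0.0]
wrist_force: [-1.0, 1.0, 5.3]
gripper_width: 0.0474
gripper_force: 50.0
```

{"op": "send_rows", "data": {
  "plan": "0 0 0.03 0 0 0 1;0 0 0.03 0 0 0 1;0 -0.01 0.03 0 0 0 1;0.033 0 0 0 0 0.082 1;0.033 0 0 0 0 0.082 1;0.033 0 0 0 0 0.082 1;0.033 0 0 0 0 0.082 1;0.033 0 0 0 0 0.082 1;0.032 0.012 0 0 0 0.08 1;0 0 -0.015 0 0 0 1;0 0 -0.015 0 0 0 1;0 0 0 0 0 0 1"
}}

```text
time_s: 32.3
tool_pos: [0.6845, -0.0665, 0.052]
tool_rot: [-0.003, 0.609, 0.793, -0.003]
wrist_force: [0.1, -0.2, -2.8]
gripper_width: 0.0476
gripper_force: 50.0
```

{"op": "send_rows", "data": {
  "plan": "0 0 0 0 0 0 1;0 0 0 0 0 0 1;0 0 0 0 0 0 1"
}}

```text
time_s: 32.6
tool_pos: [0.6888, -0.0656, 0.0568]
tool_rot: [0.0, 0.609, 0.793, 0.0]
wrist_force: [0.3, 0.6, -2.1]
gripper_width: 0.0472
gripper_force: 50.0
```

```bash
python3 pinchk.py
```

```text
tcp [ 0.6888 -0.0656  0.0568] closing 14.94 w 0.0472 F [ 0.3  0.6 -2.1] t 32.6
tcp gauge x,y -0.1149 -0.0002 top z 0.113 slopes [-0.001  0.001] front x -0.0786
 x -0.127 edges [-0.0228  0.023 ] mid 0.0001
 x -0.117 edges [-0.023   0.0241] mid 0.0005
 x -0.107 edges [-0.0229  0.0245] mid 0.0008
 x -0.097 edges [-0.0229  0.0245] mid 0.0008
 x -0.087 edges [-0.023   0.0245] mid 0.0007
tcp [ 0.6889 -0.0655  0.0568] closing 14.94 w 0.0479 F [ 0.2 -0.4 -2.4] t 32.65
```

{"op": "send_rows", "data": {
  "plan": "-0.0004 -0.0001 -0.003 0 0 0 1;0 0 0 0 0 0 1;-0.0031 0.0116 0 0 0 0 1;-0.0031 0.0116 0 0 0 0 1;-0.0031 0.0116 0 0 0 0 1;-0.0031 0.0116 0 0 0 0 1;0 0 0 0 0 0 1;-0.0031 0.0116 0 0 0 0 1;-0.0031 0.0116 0 0 0 0 1;-0.0008 0.0029 0 0 0 0 1;-0.0008 0.0029 0 0 0 0 1;0 0 0 0 0 0 1"
}}

```text
time_s: 33.85
tool_pos: [0.668, 0.0102, 0.053]
tool_rot: [0.0, 0.609, 0.793, -0.0]
wrist_force: [-0.1, 0.3, -2.1]
gripper_width: 0.0477
gripper_force: 50.0
```

{"op": "send_rows", "data": {
  "plan": "-0.0008 0.0029 0 0 0 0 1;-0.0008 0.0029 0 0 0 0 1;-0.0008 0.0029 0 0 0 0 1;0 0 0 0 0 0 1;0 0 0 0 0 0 1"
}}

```text
time_s: 34.35
tool_pos: [0.6656, 0.0188, 0.0529]
tool_rot: [0.0, 0.609, 0.793, -0.0]
wrist_force: [0.4, -0.6, -2.8]
gripper_width: 0.0475
gripper_force: 50.0
```

```bash
python3 pinchk.py
```

```text
tcp [0.6656 0.0188 0.0529] closing 14.97 w 0.0475 F [ 0.4 -0.6 -2.8] t 34.35
tcp gauge x,y -0.0277 -0.0009 top z 0.1092 slopes [-0.     0.001] front x 0.0092
 x -0.039 edges [-0.0234  0.0227] mid -0.0003
 x -0.029 edges [-0.0235  0.0237] mid 0.0001
 x -0.019 edges [-0.0235  0.0239] mid 0.0002
 x -0.009 edges [-0.0235  0.024 ] mid 0.0002
 x 0.001 edges [-0.0235  0.0239] mid 0.0002
tcp [0.6657 0.0185 0.0529] closing 14.95 w 0.0477 F [ 0.2 -0.5 -3.4] t 34.4
```

Front is at 0.0092 and there is no force, which is past the step (0.0069). I continue as for a worn sleeve.

{"op": "send_rows", "data": {
  "plan": "-0.0008 0.0029 0 0 0 0 1;-0.0008 0.0029 0 0 0 0 1;-0.0013 0.0048 0 0 0 0 1;-0.0013 0.0048 0 0 0 0 1;-0.0013 0.0048 0 0 0 0 1;-0.0013 0.0048 0 0 0 0 1;-0.0013 0.0048 0 0 0 0 1;0 0 0 0 0 0 1"
}}

```text
time_s: 35.2
tool_pos: [0.6573, 0.05, 0.0531]
tool_rot: [-0.0, 0.608, 0.794, 0.0]
wrist_force: [-0.4, 0.4, -2.8]
gripper_width: 0.048
gripper_force: 50.0
```

{"op": "send_rows", "data": {
  "plan": "-0.0008 0.0029 0 0 0 0 1;-0.0008 0.0029 0 0 0 0 1;-0.0005 0.0019 0 0 0 0 1;-0.0005 0.0019 0 0 0 0 1;0 0 0 0 0 0 1"
}}

```text
time_s: 35.7
tool_pos: [0.6549, 0.0586, 0.053]
tool_rot: [-0.0, 0.609, 0.793, 0.0]
wrist_force: [0.7, 0.2, -3.5]
gripper_width: 0.0477
gripper_force: 50.0
```

{"op": "send_rows", "data": {
  "plan": "-0.0005 0.0019 0 0 0 0 1;-0.0005 0.0019 0 0 0 0 1;-0.0005 0.0019 0 0 0 0 1;0 0 0 0 0 0 1"
}}

```text
time_s: 36.1
tool_pos: [0.6544, 0.0599, 0.0529]
tool_rot: [0.002, 0.61, 0.792, -0.002]
wrist_force: [1.8, -5.3, -1.5]
gripper_width: 0.0476
gripper_force: 50.0
```

{"op": "send_rows", "data": {
  "plan": "-0.0004 0.0014 0 0 0 0 1;0.0016 -0.006 0 0 0 0 1;0.0031 -0.0116 0 0 0 0 1;0.0052 -0.0193 0 0 0 0 1;0.0052 -0.0193 0 0 0 0 1;0.0052 -0.0193 0 0 0 0 1;0.0052 -0.0193 0 0 0 0 1;0.0052 -0.0193 0 0 0 0 1;0.0052 -0.0193 0 0 0 0 1;0 0 0 0 0 0 1;0 0 0.025 0 0 0 1;-0.03 0 0.025 0 0 0 1"
}}

```text
time_s: 37.3
tool_pos: [0.6613, -0.0657, 0.103]
tool_rot: [0.0, 0.609, 0.793, 0.003]
wrist_force: [-0.2, 0.5, -2.6]
gripper_width: 0.0476
gripper_force: 50.0
```

{"op": "send_rows", "data": {
  "plan": "-0.035 0 0 0 0 0 1;-0.04 0 0 0 0 0 1;-0.04 0 0 0 0 0 1;-0.04 0 0 0 0 -0.05 1;-0.03 0.02 0 0 0 -0.05 1;-0.01 0.04 0 0 0 -0.05 1;0 0.04 0 0 0 -0.01 1;0 0.04 0 0 0 0 1;0 0.04 0 0 0 0 1;0 0.04 0 0 0 0 1;0 0.04 0 0 0 0 1;0 0.04 0 0 0 0 1"
}}

```text
time_s: 38.5
tool_pos: [0.4626, 0.235, 0.1033]
tool_rot: [-0.001, 0.67, 0.743, 0.0]
wrist_force: [0.9, -0.0, -3.0]
gripper_width: 0.048
gripper_force: 50.0
```

{"op": "send_rows", "data": {
  "plan": "0 0.04 0 0 0 0 1;0.01 0.04 0 0 0 0 1;0.03 0.035 0 0 0 0 1;0.03 0.01 0 0 0 0 1;0.03 0 0 0 0 0 1;0 0 0 0 0 0 1;0 0 0 0 0 0 1;0 0 0 0 0 0 1"
}}

```text
time_s: 39.3
tool_pos: [0.5617, 0.3576, 0.1028]
tool_rot: [-0.001, 0.67, 0.743, -0.001]
wrist_force: [-0.2, 0.4, -3.1]
gripper_width: 0.0476
gripper_force: 50.0
```

```bash
python3 - <<'E'
from h import *
rep(); look(); rep()
E
```

```text
tcp [0.5617 0.3576 0.1028] closing 5.91 w 0.0476 F [-0.2  0.4 -3.1] t 39.3
row [325 204  30  20 365] [ 0.5057 -0.1921 86.1159 73.1035 46.808   0.0513]
tray [408 179  23  29 559] [ 0.5519 -0.3942  1.2586 71.3003 49.7365  0.0525]
tray [117 232  30  23 525] [  0.4408   0.3443 -84.2406  73.318   47.9988   0.0524]
tcp [0.5618 0.3575 0.103 ] closing 5.92 w 0.0477 F [-0.3  0.3 -3.3] t 39.35
```

{"op": "send_rows", "data": {
  "plan": "0.01 0.001 -0.02 0 0 0 1;0 0 -0.03 0 0 0 1;0 0 -0.03 0 0 0 1;0 0 -0.015 0 0 0 1;0 0 -0.008 0 0 0 1;0 0 0 0 0 0 1;0 0 0 0 0 0 1"
}}

```text
time_s: 40.05
tool_pos: [0.5745, 0.3587, 0.0013]
tool_rot: [0.0, 0.67, 0.742, 0.001]
wrist_force: [-0.2, 0.7, -3.6]
gripper_width: 0.0473
gripper_force: 50.0
```

{"op": "send_rows", "data": {
  "plan": "-0.002 0 -0.002 0 0 0 1;0 0 -0.0018 0 0 0 1;0 0 0 0 0 0 1;0 0 0 0 0 0 -0.4;0 0 0 0 0 0 -0.4;0 0 0 0 0 0 -0.4;0 0 0 0 0 0 -0.4;0 0 0.02 0 0 0 -0.4;0 0 0.03 0 0 0 -0.4;0 0 0.03 0 0 0 -0.4;0 0 0.03 0 0 0 -1;-0.03 -0.03 0 0 0 0 -1"
}}

```text
time_s: 41.25
tool_pos: [0.5475, 0.335, 0.1111]
tool_rot: [-0.0, 0.671, 0.742, 0.009]
wrist_force: [0.2, -0.8, -0.2]
gripper_width: 0.0755
gripper_force: 0.0
```

{"op": "send_rows", "data": {
  "plan": "-0.04 -0.04 0 0 0 0 -1;-0.01 -0.04 0 0 0 0 -1;0 -0.04 0 0 0 0 -1;0 -0.04 0 0 0 -0.03 -1;0 -0.04 0 0 0 -0.04 -1;0 -0.04 0 0 0 -0.04 -1;0 -0.04 0 0 0 0 -1;0 -0.04 0 0 0 0 -1;0 -0.04 0 0 0 0 -1;0 -0.04 0 0 0 0 -1;0 -0.04 0 0 0 0 -1;0 -0.04 0 0 0 0 -1"
}}

```text
time_s: 42.45
tool_pos: [0.4966, -0.1492, 0.1063]
tool_rot: [0.0, 0.71, 0.704, 0.0]
wrist_force: [1.0, -0.4, 0.3]
gripper_width: 0.0877
gripper_force: 0.0
```

{"op": "send_rows", "data": {
  "plan": "0 -0.035 0 0 0 -0.04 -1;0 0 0 0 0 0 -1;0 0 0 0 0 0 -1;0 0 0 0 0 0 -1"
}}

```text
time_s: 42.85
tool_pos: [0.497, -0.1808, 0.1063]
tool_rot: [-0.0, 0.723, 0.69, 0.001]
wrist_force: [0.1, 0.6, -1.0]
gripper_width: 0.0882
gripper_force: 0.0
```

```bash
python3 - <<'E'
from h import *
wl(); look(); rep()
E
```

```text
tcp [ 0.497  -0.1808  0.1063] closing -2.67 w 0.0882 F [ 0.1  0.6 -1. ] t 42.85
wrist [ 236  163   67   95 5957] [ 0.506  -0.1912 86.2348 73.0039 48.0017  0.0527]
row [325 204  12  19 211] [ 0.5072 -0.1691 -2.0315 46.0134 27.1278  0.0513]
tray [408 179  22  22 235] [ 0.5605 -0.3943  1.9745 53.4653 49.1764  0.0527]
tray [112 181  30  22 523] [  0.5734   0.3578 -83.6585  73.7496  48.1987   0.0526]
tray [117 232  30  23 523] [  0.4409   0.3448 -84.2194  74.0064  47.8748   0.0525]
tcp [ 0.497  -0.1807  0.1063] closing -2.63 w 0.0879 F [-0.1 -0.4  0. ] t 42.95
```

{"op": "send_rows", "data": {
  "plan": "0.009 -0.0105 -0.02 0 0 -0.02 -1;0 0 -0.03 0 0 0 -1;0 0 -0.03 0 0 0 -1;0 0 -0.03 0 0 0 -1;0 0 0 0 0 0 -1;0 0 0 0 0 0 1;0 0 0 0 0 0 1;0 0 0 0 0 0 1;0 0 0 0 0 0 1;0 0 0 0 0 0 1;0 0 0 0 0 0 1;0 0 0 0 0 0 1"
}}

```text
time_s: 44.15
tool_pos: [0.5055, -0.1934, -0.0033]
tool_rot: [0.0, 0.731, 0.682, -0.0]
wrist_force: [-1.4, -0.7, 6.4]
gripper_width: 0.0481
gripper_force: 50.0
```

{"op": "send_rows", "data": {
  "plan": "0 0 0 0 0 0 1;0 0 0 0 0 0 1"
}}

```text
time_s: 44.35
tool_pos: [0.5055, -0.1933, -0.0033]
tool_rot: [0.0, 0.731, 0.682, -0.0]
wrist_force: [-0.8, 0.4, 7.1]
gripper_width: 0.0476
gripper_force: 50.0
```

{"op": "send_rows", "data": {
  "plan": "0 0 0.03 0 0 0 1;0 0 0.03 0 0 0 1;0 0 0.03 0 0 0 1;0.03 0.02 0 0 0 0.055 1;0.03 0.022 0 0 0 0.055 1;0.03 0.022 0 0 0 0.055 1;0.03 0.022 0 0 0 0.055 1;0.03 0.022 0 0 0 0.055 1;0.033 0.02 0 0 0 0.057 1;0 0 -0.015 0 0 0 1;0 0 -0.015 0 0 0 1;0 0 0 0 0 0 1"
}}

```text
time_s: 45.55
tool_pos: [0.6847, -0.067, 0.0522]
tool_rot: [-0.003, 0.608, 0.794, -0.003]
wrist_force: [-0.8, 0.4, -4.0]
gripper_width: 0.0476
gripper_force: 50.0
```

{"op": "send_rows", "data": {
  "plan": "0 0 0 0 0 0 1;0 0 0 0 0 0 1;0 0 0 0 0 0 1"
}}

```text
time_s: 45.85
tool_pos: [0.6888, -0.0656, 0.057]
tool_rot: [0.0, 0.609, 0.793, 0.0]
wrist_force: [-0.6, -0.1, -3.1]
gripper_width: 0.0476
gripper_force: 50.0
```

```bash
python3 pinchk.py
```

```text
tcp [ 0.6888 -0.0656  0.057 ] closing 15.02 w 0.0476 F [-0.6 -0.1 -3.1] t 45.85
tcp gauge x,y -0.1148 -0.0003 top z 0.1129 slopes [-0.001  0.002] front x -0.0775
 x -0.127 edges [-0.023  0.023] mid -0.0
 x -0.117 edges [-0.0231  0.024 ] mid 0.0005
 x -0.107 edges [-0.023   0.0243] mid 0.0007
 x -0.097 edges [-0.0231  0.0245] mid 0.0007
 x -0.087 edges [-0.0231  0.0243] mid 0.0006
tcp [ 0.6888 -0.0655  0.057 ] closing 15.04 w 0.0474 F [-0.4 -0.3 -3.9] t 45.9
```

{"op": "send_rows", "data": {
  "plan": "-0.0004 -0.0001 -0.003 0 0 0 1;0 0 0 0 0 0 1;-0.0031 0.0116 0 0 0 0 1;-0.0031 0.0116 0 0 0 0 1;-0.0031 0.0116 0 0 0 0 1;-0.0031 0.0116 0 0 0 0 1;0 0 0 0 0 0 1;-0.0031 0.0116 0 0 0 0 1;-0.0031 0.0116 0 0 0 0 1;-0.0008 0.0029 0 0 0 0 1;-0.0008 0.0029 0 0 0 0 1;0 0 0 0 0 0 1"
}}

```text
time_s: 47.1
tool_pos: [0.668, 0.0105, 0.0532]
tool_rot: [0.0, 0.608, 0.794, 0.0]
wrist_force: [0.9, 0.1, -3.2]
gripper_width: 0.0479
gripper_force: 50.0
```

{"op": "send_rows", "data": {
  "plan": "-0.0008 0.0029 0 0 0 0 1;-0.0008 0.0029 0 0 0 0 1;-0.0005 0.0019 0 0 0 0 1;-0.0005 0.0019 0 0 0 0 1;0 0 0 0 0 0 1;0 0 0 0 0 0 1"
}}

```text
time_s: 47.7
tool_pos: [0.6664, 0.0155, 0.0532]
tool_rot: [0.002, 0.609, 0.793, -0.002]
wrist_force: [1.7, -5.8, -3.1]
gripper_width: 0.0476
gripper_force: 50.0
```

```bash
python3 pinchk.py
```

```text
tcp [0.6664 0.0155 0.0532] closing 14.9 w 0.0476 F [ 1.7 -5.8 -3.1] t 47.7
tcp gauge x,y -0.0308 -0.0011 top z 0.1091 slopes [-0.003 -0.   ] front x 0.0069
 x -0.043 edges [-0.0236  0.0224] mid -0.0006
 x -0.033 edges [-0.0237  0.0234] mid -0.0001
 x -0.023 edges [-0.0236  0.0238] mid 0.0001
 x -0.013 edges [-0.0237  0.0238] mid 0.0001
 x -0.003 edges [-0.0237  0.0238] mid 0.0
tcp [0.6664 0.0155 0.0532] closing 14.9 w 0.048 F [ 1.7 -6.2 -2.1] t 47.75
```

{"op": "send_rows", "data": {
  "plan": "-0.0005 0.0019 0 0 0 0 1;-0.0003 0.001 0 0 0 0 1;0 0 0 0 0 0 1"
}}

```text
time_s: 48.05
tool_pos: [0.6663, 0.0154, 0.0533]
tool_rot: [0.004, 0.61, 0.792, -0.003]
wrist_force: [2.4, -10.8, -1.7]
gripper_width: 0.0474
gripper_force: 50.0
```

Sleeve 4 is sound: the step stopped it at the same place as sleeve 1, with 11 N. I carry it to the diagonal compartment.

{"op": "send_rows", "data": {
  "plan": "0.0016 -0.006 0 0 0 0 1;0.0031 -0.0116 0 0 0 0 1;0.0052 -0.0193 0 0 0 0 1;0.0052 -0.0193 0 0 0 0 1;0.0052 -0.0193 0 0 0 0 1;0.0052 -0.0193 0 0 0 0 1;0 0 0 0 0 0 1;0 -0.02 0.03 0 0 0 1;-0.01 -0.03 0.02 0 0 0 1;-0.01 -0.03 0 0 0 0 1;0 0 0 0 0 0 1"
}}

```text
time_s: 49.15
tool_pos: [0.6683, -0.1586, 0.1032]
tool_rot: [0.001, 0.611, 0.792, -0.003]
wrist_force: [-1.1, -0.6, -3.7]
gripper_width: 0.0474
gripper_force: 50.0
```

{"op": "send_rows", "data": {
  "plan": "-0.0215 -0.0158 0 0 0 0.132 1;-0.0215 -0.0158 0 0 0 0.132 1;-0.0215 -0.0158 0 0 0 0.132 1;-0.0215 -0.0158 0 0 0 0.132 1;-0.0215 -0.0158 0 0 0 0.132 1;-0.0215 -0.0158 0 0 0 0.132 1;-0.0215 -0.0158 0 0 0 0.132 1;-0.0215 -0.0158 0 0 0 0.132 1;-0.0215 -0.0158 0 0 0 0.132 1;-0.0215 -0.0158 0 0 0 0.132 1;0 0 -0.03 0 0 0 1;0 0 0 0 0 0 1"
}}

```text
time_s: 50.35
tool_pos: [0.4524, -0.3091, 0.0706]
tool_rot: [-0.003, -0.006, 1.0, 0.002]
wrist_force: [-1.0, -0.1, -3.3]
gripper_width: 0.0478
gripper_force: 50.0
```

{"op": "send_rows", "data": {
  "plan": "0 0 0 0 0 0 1;0 0 0 0 0 0 1;0 0 0 0 0 0 1"
}}

```text
time_s: 50.65
tool_pos: [0.4566, -0.3093, 0.0743]
tool_rot: [0.001, -0.007, 1.0, -0.0]
wrist_force: [0.1, 0.2, -3.4]
gripper_width: 0.0476
gripper_force: 50.0
```

```bash
python3 - <<'E'
from h import *
rep()
E
```

```text
tcp [ 0.4566 -0.3093  0.0743] closing 90.78 w 0.0476 F [ 0.1  0.2 -3.4] t 50.65
```

{"op": "send_rows", "data": {
  "plan": "-0.0075 -0.0067 0 0 0 0 1;0 0 -0.03 0 0 0 1;0 0 -0.025 0 0 0 1;0 0 -0.012 0 0 0 1;0 0 -0.005 0 0 0 1;0 0 0 0 0 0 1;0 0 0 0 0 0 1"
}}

```text
time_s: 51.35
tool_pos: [0.4484, -0.3169, 0.0021]
tool_rot: [0.001, -0.006, 1.0, -0.0]
wrist_force: [0.7, -0.1, -2.7]
gripper_width: 0.048
gripper_force: 50.0
```

{"op": "send_rows", "data": {
  "plan": "0 0 -0.0025 0 0 0 1;0 0 -0.002 0 0 0 1;0 0 0 0 0 0 1;0 0 0 0 0 0 -0.4;0 0 0 0 0 0 -0.4;0 0 0 0 0 0 -0.4;0 0 0 0 0 0 -0.4;0 0 0.02 0 0 0 -0.4;0 0 0.03 0 0 0 -0.4;0 0 0.03 0 0 0 -0.4;0 0 0.03 0 0 0 -1;0 0 0.04 0 0 0 -1"
}}

```text
time_s: 52.55
tool_pos: [0.4465, -0.3165, 0.1469]
tool_rot: [-0.001, -0.006, 1.0, 0.001]
wrist_force: [0.5, -0.5, 0.4]
gripper_width: 0.0753
gripper_force: 0.0
```

{"op": "send_rows", "data": {
  "plan": "0 0.04 0.02 0 0 0 -1;0 0.04 0 0 0 0 -1;0 0.04 0 0 0 0 -1;0 0.04 0 0 0 0 -1;0 0.04 0 0 0 0 -1;0 0 0 0 0 0 -1;0 0 0 0 0 0 -1;0 0 0 0 0 0 -1"
}}

```text
time_s: 53.35
tool_pos: [0.4474, -0.1181, 0.1664]
tool_rot: [-0.0, -0.005, 1.0, -0.0]
wrist_force: [-0.4, 0.0, 0.9]
gripper_width: 0.0882
gripper_force: 0.0
```

```bash
python3 - <<'E'
from h import *
rep(); look(); p,d,c=cap("top"); save("topend",p)
E
```

```text
tcp [ 0.4474 -0.1181  0.1664] closing 90.6 w 0.0882 F [-0.4  0.   0.9] t 53.35
tray [408 179  23  29 581] [ 0.552  -0.3941  1.2632 71.4443 49.5451  0.0525]
tray [112 181  29  22 522] [  0.5736   0.3576 -84.0548  73.9946  48.6315   0.0525]
tray [381 221  21  28 394] [ 0.4498 -0.3171 -0.411  68.4064 48.6098  0.0525]
tray [117 232  30  23 527] [  0.4409   0.3442 -84.2804  73.4767  47.9921   0.0525]
```

View pics/topend.png

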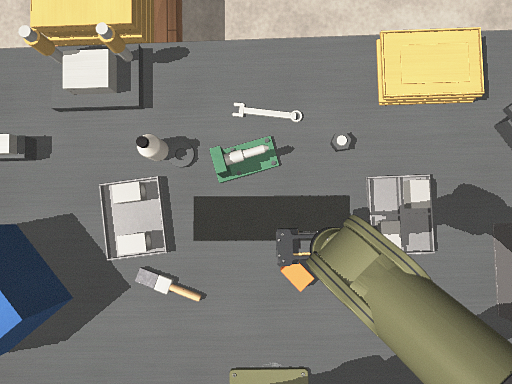

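The final top view shows two sleeves in the plain tray at (127,191) and (132,243), and two in separate compartments at (418,193) and (391,235). All four tops are at z 0.0525, so they lie flat, and the other things are where they were.

```bash
python3 -c "
from station import bot
print(bot.job_done())"
```

```text
the job is handed in; nothing more can be done
None
```

I handed the job in at about 53 s on the robot's clock: sleeves 1 and 4 were stopped by the step (sound) and lie lengthwise in compartments of their own in the divided tray; sleeves 2 and 3 passed to the plate (worn) and lie flat on their sides in the plain tray.

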